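# Strip the push-fit connector from a rigid air tube

### The arm

A 6-joint arm with a two-finger parallel gripper is mounted at the origin on the work surface. World frame = base frame: x ahead of the robot, y to its left, z up, the work surface at z = 0. Lengths are in m, angles in rad, forces in N, time in s.
With the tool pointing down it reaches from about 0.3 to 0.875 m from the base axis. Payload 4.2 kg.
Tool frame: the origin (TCP) lies midway between the tips of the shut fingers; the grasp point (between the pads) lies bot.hold_point_z behind it (bot.hold_point_z is the distance from the TCP to the grasp point, in m); z points along the fingers, y is the direction in which the jaws open and shut (so a half turn about z gives the same grasp; the last joint's range is limited). The gripper opens to 85 mm and grips with 20 to 120 N. Pads are 22 mm wide; open, the fingers measure 114 mm over their backs; the gripper's body (76 mm by 85 mm) begins 54 mm behind the grasp point. The pads swing forward as they close: fully open they stand 13 mm farther back than shut.
Start: joints at [-1.125, 0.32, 1.565, -0, 1.257, -0.02], TCP at [0.258, -0.514, 0.231] pointing down, gripper open.
Joint ranges: [-3.11, 3.11], [-0.84, 2.01], [0.21, 2.61], [-1.34, 4.49], [0.05, 2.63], [-2.56, 2.56]. Speed limits (rad/s): [2.57, 2.57, 3.14, 3.14, 3.14, 3.14].

### API

Orientations are given as a unit quaternion [w, x, y, z].
In Python, from rig import bot gives the robot as it stands.
- The arm moves only by the tool move_arm, never from a script. Its argument "plan" is a list of rows, each an object with "translation": the shift along the tool's x, y, z in m, a list of three; "rot": the turn, a rotation vector about the tool's x, y, z in rad, a list of three; "hand": the finger opening in m, from 0 to 0.0854. In form: [{"translation": [x, y, z], "rot": [ax, ay, az], "hand": hand}, ...]. A call has exactly 5 rows; each row is the pose to reach, as a shift and turn from the pose measured when the call began, along the tool's axes at that moment; what a row does not reach only later rows make up. A row lasts 1/8 s, in which the tool goes at most 62.5 mm and 10.7 degrees, less where a joint would pass 70% of its speed; a pose out of reach is approached as far as the arm can. A call with a gripper value outside its range is refused whole. The fingers move at their own pace and stop on an object; "squeeze" is the grip in N (left out, the last holds). Time passes only in rows, so rows that repeat a pose let the fingers close, or fill a call up. It gives the time, the measured TCP pose, the force and the opening at its end, in the units of the state.
- bot.get_obs(): the state, without advancing time (a new reading comes with each control period).
- bot.grab_frame(name): name is "scene" or "top" or "wrist"; returns (picture, depth): 480x640x3 uint8, blue, green, red; 480x640 float32, m along the optical axis (not along the pixel's ray), 0 where there is no reading.
- bot.camera_model(name): a dict with "fovy" (degrees; the focal length in pixels is half the picture's height over the tangent of half this angle, whatever the lens; pixels are square), "cx", "cy" (the principal point, pixels), "k1" (the pictures are not rectified: a ray, as slopes to the right and down, at radius r is drawn at 1 + k1 r^2 times it, then the intrinsics apply), "R" (3x3) and "t" (3): a world point X has camera coordinates R X + t. Camera axes: x right, y down, z forward; pixel columns grow to the right and rows downward; lengths in m; the calibration is good to about 2 mm. A picture is of the moment at which its call begins: read the wrist's pose just before it. camera_model takes no time and is no camera call; for the wrist camera it gives the pose at the moment of the call.
- bot.finish_job(): hands the job in, once; it reports no verdict.
The state is a dict: "clock": time; "joints": joint angles; "joint_velocities": joint speeds; "effort": joint torques, N m; "eef_pos": TCP position; "tcp_rot": TCP orientation; "ft_force": force on the tool from outside, world axes, zero at the start; "torque": the same for the moment, N m; "gripper_width": opening from 0.0 (shut) to 1.0 (fully open).
Only numpy, scipy, OpenCV 4.12 (cv2) and the standard library are available. Lean on these libraries where they do the work, as an engineer would, in place of code of your own. Each camera call takes 0.05 s, during which the arm holds its last target.

### The job

Lay the rigid air tube, connector still on it, into the V-notches of the wooden cradle so that its square collar drops into the narrow gap between the two close-set blocks, and let go of it. Then squeeze the connector's release ring against the connector's body and, keeping it squeezed, pull the connector straight off the tube end without wrenching it, and put it in the empty white bowl. The tube stays lying in the cradle, and the drill, the boards and the sanding block stay where they are.

Things in the scene. Friction and masses are not known exactly. Their poses are not given: they have to be found in the camera images.
- tube: Rigid aluminium tube, 16 mm diameter, 0.24 kg. Origin on its axis, local x along it towards the connector: reaches from x = -140 to +180 mm. A square steel collar 48 x 48 mm, 8 mm thick, is fixed on it. Starts lying level on collar and connector, axis 24 mm above the bench. Bare between collar and connector, free to grip there; balances with connector at about x = 33 mm.
- collar (a point): Centre of the tube's square collar, on the tube axis at tube x = -60 mm; frame as the tube's.
- connector: Black push-fit connector, 0.11 kg, on the tube's +x end. Origin on the bore axis at the body's mouth, x away from the tube. Square body 48 x 48 mm, x = 0 to 34 mm; brass stub 16 mm across to x = 47. Fully on: origin at tube x = 154 mm, x axes alike, tube end 26 mm inside (0.6 mm play). Teeth lock it on the tube; with the ring held in it slides off freely, clear after 45 mm of pull.
- ring_face (a point): Centre of the outer (tube side) face of the grey release ring, a flange 40 wide x 48 high x 5 mm in front of the connector's mouth, the tube through its middle; at connector x = -10 mm when out. Pinched along x with the body's back (44 mm over both, 39 pressed) it is pressed and held at once. Above tube and stub, 8 to 24 mm above the axis, both faces are free for fingertips from above.
- ring (a joint): Travel of the release ring into the connector, m: 0 = out (sprung), 0.005 = fully pressed. The spring takes about 4 N to start and 8 N fully in. The teeth let go beyond about 3.5 mm; before that the connector has only about 2 mm of play along the tube.
- cradle: Fixed wooden cradle: base 200 x 90 x 12 mm, three upright blocks 14 mm thick, 60 wide, 58 mm high, V-notched on top (mouth 28 mm). Origin under the base's middle at bench height, x along the notches, z up. Blocks at x = -76, -44 and +81 mm; fingers have room between the last two. Tube seated: its origin at x 0, y 0, z 50 mm, x axes alike, connector overhanging the +x end.
- gap (a point): Middle of the 18 mm gap between the cradle's two close-set blocks, where the collar belongs: at cradle x = -60 mm, 50 mm above the bench (the seated tube's axis height).
- bowl: White plastic bowl, loose, empty, 170 mm across the rim, 45 mm high, 4 mm wall, 0.4 kg. Origin under its centre; the inner floor is about 5 mm above the bench.
- drill: Black cordless drill standing on its battery, foot about 115 x 75 mm, 207 mm high. Origin under the battery's centre. Leave alone.
- boards: Stack of two planed boards, 90 x 340 mm and 44 mm high, origin under the centre. Leave alone.
- sanding_block: Cork sanding block 70 x 110 x 35 mm, origin under its centre. Leave alone.
Things that resemble listed ones, but are neither listed nor needed, are in the scene too. Of the things shaped like the connector, the black one is meant. Several things look just like the cradle: the one meant starts farthest from the robot's base.

How it is judged:
On the way, in this order (a step that is already met when the one before it is completed fails the run):
1. the tube lies in the cradle's notches, collar in its gap, connector still fully on, and the fingers have let go (angle between the x axis of tube and the x axis of cradle, either way round below 0.06 rad and z of tube in the frame of cradle between 0.046 and 0.056 m and y of tube in the frame of cradle between -0.004 and 0.004 m and x of tube in the frame of cradle between -0.008 and 0.008 m and x of connector in the frame of tube between 0.148 and 0.16 m and x of connector in the frame of cradle above 0.1 m and contact force between the fingers and tube below 0.2 N and contact force between the fingers and connector below 0.2 N), for 0.2 s.
2. the connector slides along the tube end with its release ring pressed in, the tube staying in the cradle (x of connector in the frame of tube between 0.16 and 0.178 m and value of joint ring above 0.003 m and x of tube in the frame of cradle between -0.02 and 0.02 m and z of tube in the frame of cradle below 0.065 m), for 0.05 s.
At the end, for the whole second after the job is handed in: Tube at rest in the notches, collar in its gap (4 mm sideways, -4 to +6 mm in height, 8 mm along, 0.06 rad); connector off it and at rest in the upright bowl, its mouth within 75 mm of the bowl's centre and below 60 mm (angle between the x axis of tube and the x axis of cradle, either way round below 0.06 rad and z of tube in the frame of cradle between 0.046 and 0.056 m and y of tube in the frame of cradle between -0.004 and 0.004 m and x of tube in the frame of cradle between -0.008 and 0.008 m and horizontal distance between connector and bowl below 0.075 m and height (world z) of connector below 0.06 m and angle between bowl's own z axis and vertical below 0.15 rad and height (world z) of bowl below 0.02 m and linear speed of each of connector, tube below 0.03 m/s and contact force between connector and tube below 0.2 N); the robot touches nothing.
It fails at once if the drill moved by more than 3 cm (distance of drill from where it was at the start of the episode above 0.03 m).
It fails at once if the boards moved by more than 3 cm (distance of boards from where it was at the start of the episode above 0.03 m).
It fails at once if the sanding block moved by more than 3 cm (distance of sanding_block from where it was at the start of the episode above 0.03 m).
It fails at once if the tube is wrenched with more than 60 N against the connector (contact force between tube and connector above 60 N).
It also fails if it takes over 67 s, if anything falls off the work surface, if the arm or the gripper's body presses on something with over 40 N, if the wrist force passes 120 N, or if a joint passes its speed limit or range.

## Working session

There is one attempt and no reset: what is moved stays moved. The work goes in short steps, Python scripts to look and compute and a tool call to move; the robot and the scene stay as the last step left them, time stands still between calls to the robot, and variables do not carry over. Pictures are saved under pics/ and viewed, and the job is handed in when it is done.

Besides the shell and the picture viewer there is one more tool, called by a JSON object that holds its "api" and its "payload". move_arm: Moves the arm, as the interface text tells. Its arguments: {"type":"object","properties":{"plan":{"type":"array"},"squeeze":{"type":"number"}},"required":["plan"]}

```bash
ls; mkdir -p pics
cat > h.py <<'E'
from rig import bot
import numpy as np, cv2
from scipy.spatial.transform import Rotation as Ro
def K(m):
    f=240/np.tan(np.radians(m['fovy'])/2); return np.array([[f,0,m['cx']],[0,f,m['cy']],[0,0,1.]]),np.array([m['k1'],0,0,0,0.])
def grab(n,save=None):
    m=bot.camera_model(n); im,d=bot.grab_frame(n)
    if save: cv2.imwrite('pics/%s.png'%save,im); np.savez('pics/%s.npz'%save,im=im,d=d,R=m['R'],t=m['t'],**{k:m[k] for k in('fovy','cx','cy','k1')})
    return m,im,d
def load(s):
    z=np.load('pics/%s.npz'%s); return {k:z[k] for k in('fovy','cx','cy','k1','R','t')},z['im'],z['d']
def slopes(m,px):
    k,dc=K(m); 
    return cv2.undistortPoints(np.array(px,float).reshape(-1,1,2),k,dc).reshape(-1,2)
def onplane(m,px,z):
    s=slopes(m,px); R=np.array(m['R']);t=np.array(m['t'])
    c=-R.T@t; r=np.c_[s,np.ones(len(s))]@R
    return c+r*((z-c[2])/r[:,2])[:,None]
def bydepth(m,px,dep):
    s=slopes(m,px); R=np.array(m['R']);t=np.array(m['t'])
    return (np.c_[s,np.ones(len(s))]*np.array(dep)[:,None]-t)@R
def cloud(m,d):
    v,u=np.nonzero(d>0); return np.c_[u,v],bydepth(m,np.c_[u,v],d[v,u])
def proj(m,X):
    k,dc=K(m); return cv2.projectPoints(np.array(X,float).reshape(-1,1,3),cv2.Rodrigues(np.array(m['R'],float))[0],np.array(m['t'],float),k,dc)[0].reshape(-1,2)
def st():
    o=bot.get_obs(); return o
E
python3 - <<'E'
from h import *
o=bot.get_obs(); print(o, bot.hold_point_z)
for n in('scene','top','wrist'):
    m,im,d=grab(n,n+'0'); print(n,m)
E
```

```text
pics
{'clock': 0.0, 'joints': array([-1.12500444e+00,  3.20317095e-01,  1.56573852e+00,  3.26195304e-05,
        1.25739956e+00, -2.00036900e-02]), 'joint_velocities': array([ 0.00053994,  0.00124757,  0.0006716 ,  0.00177582,  0.00142557,
       -0.00253445]), 'effort': array([ 2.73040474e-03, -4.15523601e+01, -2.34162569e+01,  2.45112960e-04,
        8.12813145e-03, -4.93901624e-06]), 'eef_pos': array([ 0.2580422 , -0.51328351,  0.2304447 ]), 'tcp_rot': array([-9.13514565e-04,  9.73002420e-01,  2.30793033e-01, -1.81605425e-04]), 'ft_force': array([-0.23343927,  0.09674844,  0.24873741]), 'torque': array([-0.03767671, -0.01123378,  0.01615612]), 'gripper_width': 1.002817394006073} 0.0187
scene {'fovy': 49.97587734142175, 'cx': 320.82957916555034, 'cy': 230.7744480110881, 'k1': -0.06792826076211479, 'R': array([[ 0.18411352,  0.98286624,  0.00872751],
       [ 0.76393665, -0.1375046 , -0.63047068],
       [-0.61846828,  0.12274544, -0.776164  ]]), 't': array([-0.120182  , -0.36147679,  1.54830699])}
top {'fovy': 47.82572052698093, 'cx': 323.1727178012654, 'cy': 239.93946773448823, 'k1': -0.1569798116470076, 'R': array([[ 0.01723228, -0.99984462,  0.00371148],
       [-0.98980282, -0.01758392, -0.14135481],
       [ 0.14139811, -0.00123776, -0.98995204]]), 't': array([0.00591342, 0.5566857 , 1.51068146])}
wrist {'fovy': 68.90551201034701, 'cx': 319.54940250600396, 'cy': 241.17586333347128, 'k1': -0.020014858967339785, 'R': array([[ 0.4493182 , -0.89337   , -0.00179037],
       [-0.86330808, -0.43471241,  0.25636748],
       [-0.22980931, -0.11364493, -0.96657773]]), 't': array([-0.57408803, -0.03277594,  0.37921156])}
```

View pics/scene0.png

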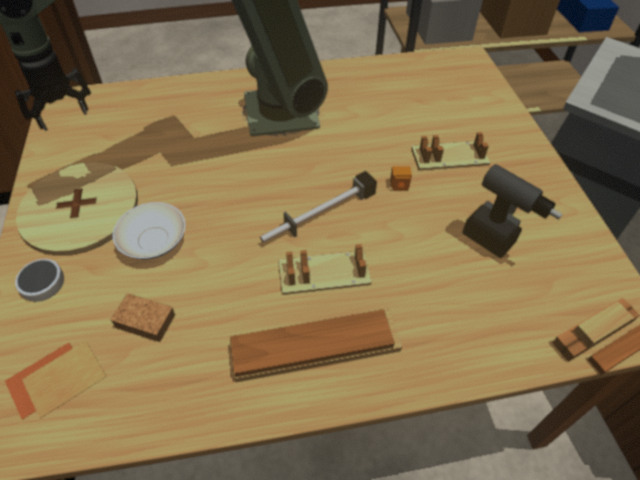

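View pics/top0.png

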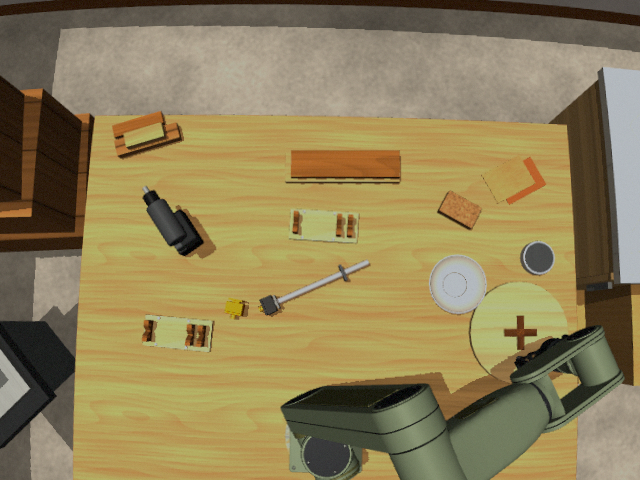

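View pics/wrist0.png

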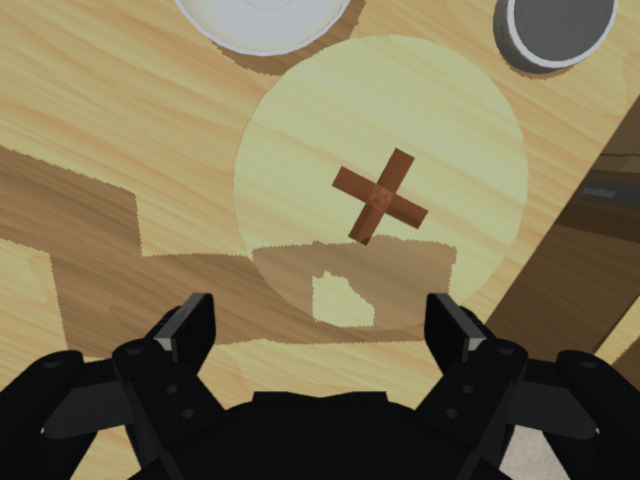

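The top view shows the tube running from (368,264) to its black connector at (270,304). The collar is at (344,273). One cradle is at (324,226) and another at (178,333). The bowl is at (458,284), and the close-set blocks are on the right. Next I'll measure the coarse positions.

Run:
```python
from h import *
m,im,d=load('top0')
p=lambda px,z:onplane(m,px,z).round(4).tolist()
print('cradA base corners',p([[290,208],[359,211],[358,242],[289,239]],.012))
print('cradB',p([[145,316],[213,319],[210,351],[143,347]],.012))
print('tube end,conn',p([[368,264],[270,304],[344,273]],.024))
print('bowl',p([[458,284]],.045))
uv,P=cloud(m,d)
for n,(a,b) in dict(cr=((285,200),(365,250)),tube=((255,255),(375,320)),bowl=((425,250),(490,318)),drill=((135,180),(205,260))).items():
    s=(uv[:,0]>a[0])&(uv[:,0]<b[0])&(uv[:,1]>a[1])&(uv[:,1]<b[1])
    Q=P[s]; h=Q[Q[:,2]>.02]; print(n,len(h),h.min(0).round(3),h.max(0).round(3), 'bench',np.median(Q[Q[:,2]<.01][:,2]) if (Q[:,2]<.01).any() else None)
# bowl rim circle
s=(uv[:,0]>425)&(uv[:,0]<490)&(uv[:,1]>250)&(uv[:,1]<318)&(P[:,2]>.037)
Q=P[s];(c,r)=cv2.minEnclosingCircle(Q[:,:2].astype(np.float32));print(c,r)
ms,ims,ds=load('scene0')
uv,P=cloud(ms,ds)
s=(uv[:,0]>105)&(uv[:,0]<195)&(uv[:,1]>198)&(uv[:,1]<272)&(P[:,2]>.037)
(c,r)=cv2.minEnclosingCircle(P[s][:,:2].astype(np.float32));print('scene bowl',c,r)
```

```text
cradA base corners [[0.6536, 0.1149, 0.012], [0.6483, -0.0883, 0.012], [0.5562, -0.086, 0.012], [0.5614, 0.1153, 0.012]]
cradB [[0.3273, 0.531, 0.012], [0.3247, 0.3291, 0.012], [0.2329, 0.3347, 0.012], [0.2374, 0.5329, 0.012]]
tube end,conn [[0.491, -0.1146, 0.024], [0.3713, 0.1642, 0.024], [0.4639, -0.0458, 0.024]]
bowl [[0.4355, -0.3714, 0.045]]
cr 375 [ 0.557 -0.073  0.02 ] [0.641 0.103 0.067] bench 0.0010451528294630787
tube 879 [ 0.343 -0.117  0.02 ] [0.506 0.198 0.057] bench -6.918022536879518e-05
bowl 1481 [ 0.342 -0.469  0.02 ] [ 0.522 -0.286  0.055] bench 0.0017410602924177066
drill 1826 [0.508 0.367 0.021] [0.674 0.508 0.214] bench -0.0005979790638404832
(0.4371832311153412, -0.36967751383781433) 0.08540239185094833
scene bowl (0.43798962235450745, -0.3701261878013611) 0.08634521067142487
```

```bash
cat >> h.py <<'E'
def plan(pos,yaw):
    "tool down target with tool x at yaw(deg): print shift, rotvec in current tool frame"
    o=bot.get_obs(); q=o['tcp_rot']; Rc=Ro.from_quat([q[1],q[2],q[3],q[0]])
    y=np.radians(yaw); Rt=Ro.from_matrix(np.array([[np.cos(y),np.sin(y),0],[np.sin(y),-np.cos(y),0],[0,0,-1]]).T)
    tr=Rc.inv().apply(np.array(pos)-o['eef_pos']); rv=(Rc.inv()*Rt).as_rotvec()
    X=Rc.as_matrix()[:,0]
    print('clock %.2f'%o['clock'],'eef',o['eef_pos'].round(4),'yaw %.2f'%np.degrees(np.arctan2(X[1],X[0])),'tr',tr.round(4).tolist(),'rot',rv.round(4).tolist(),'F',o['ft_force'].round(2),'w',round(o['gripper_width']*.0854,4))
E
python3 - <<'E'
from h import *
m=bot.camera_model('wrist'); c=-m['R'].T@m['t']; o=bot.get_obs()
q=o['tcp_rot']; Rc=Ro.from_quat([q[1],q[2],q[3],q[0]]); print('cam in tool',Rc.inv().apply(c-o['eef_pos']), 'fwd',Rc.inv().apply(m['R'][2]))
plan([.41,.04,.27],113.2)
E
```

```text
cam in tool [ 6.56509529e-02 -6.56598486e-05 -1.43344411e-01] fwd [-2.56397837e-01 -1.64775093e-04  9.66571323e-01]
clock 0.15 eef [ 0.2581 -0.5134  0.2307] yaw 26.69 tr [0.3843, -0.4263, -0.0387] rot [-0.001, -0.001, -1.5099] F [ 0.45 -0.44  0.86] w 0.0851
```

{"api": "move_arm", "payload": {"plan": [{"translation": [0.05, -0.055, -0.02], "rot": [0, 0, -0.18], "hand": 0.085}, {"translation": [0.09, -0.1, -0.039], "rot": [0, 0, -0.36], "hand": 0.085}, {"translation": [0.13, -0.145, -0.039], "rot": [0, 0, -0.54], "hand": 0.085}, {"translation": [0.17, -0.19, -0.039], "rot": [0, 0, -0.72], "hand": 0.085}, {"translation": [0.21, -0.235, -0.039], "rot": [0, 0, -0.9], "hand": 0.085}]}}

```text
clock: 0.78
eef_pos: [0.3383, -0.2148, 0.27]
tcp_rot: [-0.0, 0.774, 0.633, 0.0]
ft_force: [2.1, 0.6, -0.4]
gripper_width: 0.995
```

Run:
```python
from h import *
plan([.41,.04,.27],113.2)
```

```text
clock 0.78 eef [ 0.3383 -0.2148  0.27  ] yaw 78.55 tr [0.264, 0.0197, 0.0003] rot [0.0002, -0.0012, -0.6048] F [ 2.14  0.56 -0.41] w 0.085
```

{"api": "move_arm", "payload": {"plan": [{"translation": [0.06, 0.005, 0], "rot": [0, 0, -0.15], "hand": 0.085}, {"translation": [0.12, 0.01, 0], "rot": [0, 0, -0.3], "hand": 0.085}, {"translation": [0.18, 0.014, 0], "rot": [0, 0, -0.45], "hand": 0.085}, {"translation": [0.235, 0.018, 0], "rot": [0, 0, -0.6], "hand": 0.085}, {"translation": [0.264, 0.02, 0], "rot": [0, 0, -0.605], "hand": 0.085}]}}

```text
clock: 1.4
eef_pos: [0.4104, 0.0424, 0.2702]
tcp_rot: [-0.0, 0.549, 0.836, 0.001]
ft_force: [-0.2, 0.0, -1.1]
gripper_width: 0.99
```

Run:
```python
from h import *
plan([.41,.04,.27],113.2)
grab('wrist','w1');m,im,d=grab('top','top1')
print(proj(load('w1')[0],[[.423,.044,.024],[.605,.014,.012]]))
```

```text
clock 1.40 eef [0.4104 0.0424 0.2702] yaw 113.43 tr [-0.0021, -0.0013, 0.0002] rot [0.0005, -0.0014, 0.004] F [-0.21  0.03 -1.06] w 0.0846
[[329.23416925 211.38357462]
 [453.56784535 289.53155561]]
```

View pics/w1.png

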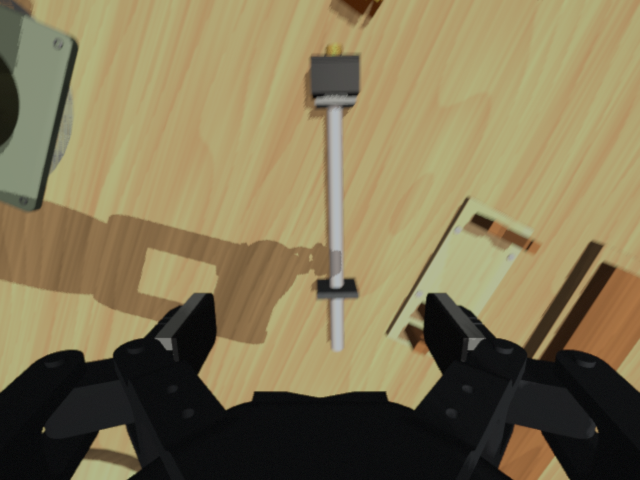

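The wrist view shows the tube centreline from about (335,115) to its end at (337,350), the collar at (337,289) and the connector around (335,78). I'll fit the tube axis from its colour mask.

```bash
cat > tube.py <<'E'
from h import *
import sys
m,im,d=load('w1')
hsv=cv2.cvtColor(im,cv2.COLOR_BGR2HSV)
rows=[];
for v in list(range(120,270,5))+list(range(303,345,4)):
    u=np.arange(300,375); s=hsv[v,300:375,1]<60
    if s.sum()>4:
        rows.append((u[s].mean(),v,s.sum()))
rows=np.array(rows); print(rows[::6])
P=onplane(m,rows[:,:2],.024)[:,:2]
vx,vy,x0,y0=cv2.fitLine(P.astype(np.float32),cv2.DIST_HUBER,0,.001,.001).ravel()
u=np.array([vx,vy]); u=u if vy>0 else -u
c=np.array([x0,y0]); n=np.array([-u[1],u[0]])
print('yaw',np.degrees(np.arctan2(u[1],u[0])),'resid',np.abs((P-c)@n).max())
def s(px,z): return ((onplane(m,px,z)[:,:2]-c)@u)
e=s([[337,350]],.024)[0]; print('origin by end',c+u*(e+.14))
# collar by top edge (z=.048) 
k=s([[337,280],[337,288]],.048); print('collar top s',k-e)
for X in (-.14,-.06,.033,.144,.154,.188):
    print(X,proj(m,[[*(c+u*(e+.14+X)),.024],[*(c+u*(e+.14+X)),.048]]).round(1).tolist())
E
python3 tube.py
python3 -c "
import cv2;im=cv2.imread('pics/w1.png');cv2.imwrite('pics/w1c.png',cv2.resize(im[30:370,270:400],None,fx=1.76*2,fy=1.76,interpolation=2))"
```

```text
[[334.  120.   15. ]
 [335.  150.   15. ]
 [335.  180.   15. ]
 [335.5 210.   14. ]
 [335.5 240.   14. ]
 [336.5 303.   14. ]
 [337.  327.   13. ]]
yaw 114.76294 resid 0.0004862637068392933
origin by end [0.44479313 0.01370193]
collar top s [0.10332315 0.09375384]
-0.14 [[337.1, 350.0], [338.1, 361.2]]
-0.06 [[336.4, 291.0], [337.5, 299.3]]
0.033 [[335.6, 214.4], [336.6, 218.5]]
0.144 [[334.3, 110.4], [335.4, 107.8]]
0.154 [[334.2, 100.3], [335.3, 97.0]]
0.188 [[333.8, 64.9], [334.8, 59.1]]
```

View pics/w1c.png

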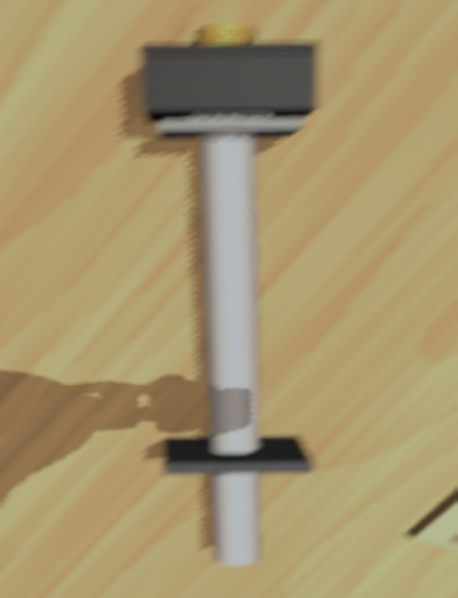

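Run:
```python
from h import *
m,im,d=load('top0'); mw,_,_=load('w1')
O=np.array([.4431,.0173]);u=np.array([-.419,.908])
for X in(-.14,-.06,.033,.14): print(X,proj(m,[[*(O+u*X),.024]]).round(1))
cv2.imwrite('pics/t0c.png',cv2.resize(im[200:325,250:380],None,fx=4.5,fy=4.5,interpolation=2))
```

```text
-0.14 [[366.4 260.3]]
-0.06 [[341.  271.4]]
0.033 [[311.3 284.5]]
0.14 [[277.  299.5]]
```

View pics/t0c.png

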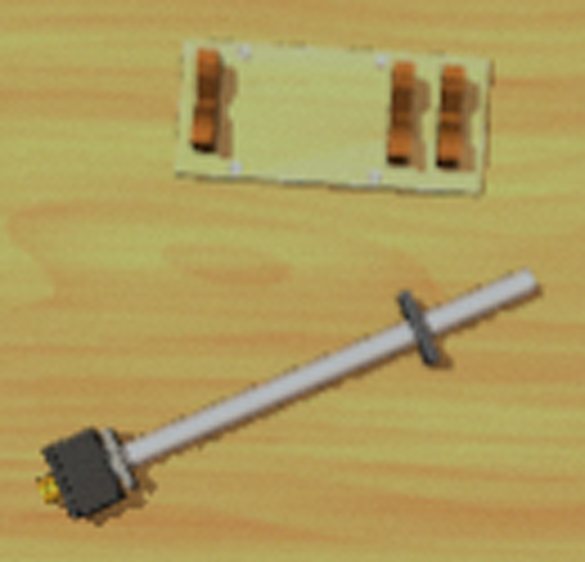

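Run:
```python
from h import *
for n in('w1','top0','scene0'):
    m,im,d=load(n); uv,P=cloud(m,d)
    s=(abs(P[:,2])<.03)&(P[:,0]>.3)&(P[:,0]<.8)&(abs(P[:,1])<.3)
    Q=P[s];
    for _ in range(5):
        A=np.c_[Q[:,:2]-[.5,0],np.ones(len(Q))]; c=np.linalg.lstsq(A,Q[:,2],rcond=None)[0]; r=Q[:,2]-A@c; Q=Q[abs(r)<.004]
    print(n,c.round(4),len(Q))
    # tube points: z in .027.. .035 near axis
    O=np.array([.4431,.0173]);u=np.array([-.419,.908]);u/=np.linalg.norm(u); nn=np.array([-u[1],u[0]])
    s=(P[:,2]>.022)&(P[:,2]<.038); t=(P[:,:2]-O)@u; l=(P[:,:2]-O)@nn
    for a,b in((-.13,-.07),(-.05,0),(0,.06),(.06,.13)):
        k=s&(t>a)&(t<b)&(abs(l)<.02); print('  lat mean',l[k].mean().round(4),k.sum(),P[k,2].max().round(4))
    # cradle z>.045 points (block tops)
    s=(P[:,2]>.045)&(P[:,2]<.065)&(P[:,0]>.55)&(P[:,0]<.66)&(abs(P[:,1]-.014)<.12)
    if s.sum(): print('  blocks',P[s].mean(0).round(4),P[s].min(0).round(4),P[s].max(0).round(4))
```

```text
w1 [0.0019 0.0004 0.0009] 110028
  lat mean 0.0019 554 0.0349
  lat mean 0.002 562 0.0344
  lat mean 0.0017 776 0.0344
  lat mean 0.002 985 0.0349
  blocks [0.6    0.0567 0.0556] [ 0.5714 -0.0633  0.0451] [0.64   0.1074 0.0611]
top0 [ 0.003  -0.0001  0.0005] 18994
  lat mean 0.0043 111 0.038
  lat mean 0.0042 98 0.0375
  lat mean 0.0042 114 0.0376
  lat mean 0.0041 133 0.038
  blocks [0.6039 0.0028 0.0552] [ 0.5702 -0.0686  0.0451] [0.6397 0.1025 0.0649]
scene0 [-0.0029  0.0002  0.0018] 31514
  lat mean 0.0013 156 0.0375
  lat mean 0.0013 121 0.0378
  lat mean 0.0012 141 0.0378
  lat mean 0.0014 155 0.0364
  blocks [0.6051 0.0035 0.0557] [ 0.5689 -0.0685  0.045 ] [0.6388 0.1054 0.0646]
```

Run:
```python
from h import *
plan([.4275,.0465,.008],114.76)
```

```text
clock 1.50 eef [0.4107 0.0422 0.2701] yaw 113.45 tr [-0.0033, 0.017, 0.2621] rot [0.0006, -0.0018, -0.0228] F [-0.09 -0.36 -0.38] w 0.0852
```

{"api": "move_arm", "payload": {"plan": [{"translation": [-0.003, 0.017, 0.055], "rot": [0, -0.002, -0.023], "hand": 0.085}, {"translation": [-0.003, 0.017, 0.115], "rot": [0, -0.002, -0.023], "hand": 0.085}, {"translation": [-0.003, 0.017, 0.16], "rot": [0, -0.002, -0.023], "hand": 0.085}, {"translation": [-0.003, 0.017, 0.195], "rot": [0, -0.002, -0.023], "hand": 0.085}, {"translation": [-0.003, 0.017, 0.2], "rot": [0, -0.002, -0.023], "hand": 0.085}]}}

```text
clock: 2.12
eef_pos: [0.4254, 0.0456, 0.0683]
tcp_rot: [-0.002, 0.539, 0.842, -0.002]
ft_force: [0.2, -0.1, 0.8]
gripper_width: 0.993
```

Run:
```python
from h import *
plan([.4275,.0465,.008],114.76)
m,im,d=grab('wrist','w2')
o=bot.get_obs()['eef_pos']
hsv=cv2.cvtColor(im,cv2.COLOR_BGR2HSV)
r=[]
for v in range(60,300,20):
    s=(hsv[v,270:380,1]<60)&(hsv[v,270:380,2]>110); 
    if s.sum()>5: r.append((270+np.nonzero(s)[0].mean(),v,s.sum()))
r=np.array(r);print(r)
P=onplane(m,r[:,:2],.026); vx,vy,x0,y0=cv2.fitLine(P[:,:2].astype(np.float32),cv2.DIST_HUBER,0,.001,.001).ravel()
print(np.degrees(np.arctan2(vy,vx)),'lateral of axis from tcp target', np.dot([x0-.4275,y0-.0465],[-vy,vx]))
```

```text
clock 2.12 eef [0.4254 0.0456 0.0683] yaw 114.72 tr [-0.0002, 0.0025, 0.0603] rot [-0.0048, -0.0014, -0.0007] F [ 0.24 -0.05  0.78] w 0.0848
[[324.   60.   29. ]
 [323.5  80.   32. ]
 [324.  100.   31. ]
 [323.5 120.   30. ]
 [323.5 140.   30. ]
 [324.  160.   29. ]
 [323.5 180.   30. ]
 [323.5 200.   30. ]
 [323.  220.   29. ]
 [323.5 240.   28. ]
 [323.5 260.   28. ]
 [324.  280.   25. ]]
-65.14934 lateral of axis from tcp target 0.0006148871
```

View pics/w2.png

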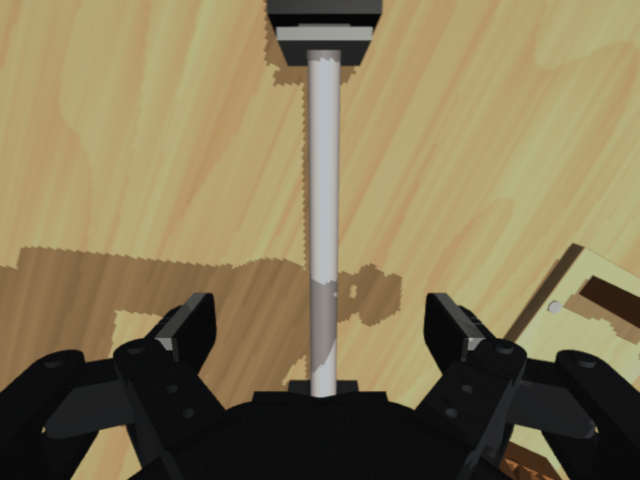

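The tube is centred between the fingers at column 323, with the connector at (324,40). Next I'll descend and grip.

{"api": "move_arm", "payload": {"plan": [{"translation": [0, 0.002, 0.03], "rot": [-0.005, -0.001, 0], "hand": 0.085}, {"translation": [0, 0.002, 0.055], "rot": [-0.005, -0.001, 0], "hand": 0.085}, {"translation": [0, 0.002, 0.06], "rot": [-0.005, -0.001, 0], "hand": 0.085}, {"translation": [0, 0.002, 0.06], "rot": [-0.005, -0.001, 0], "hand": 0.03}, {"translation": [0, 0.002, 0.06], "rot": [-0.005, -0.001, 0], "hand": 0.0}], "squeeze": 50}}

```text
clock: 2.8
eef_pos: [0.4293, 0.0467, 0.0104]
tcp_rot: [0.002, 0.539, 0.842, 0.002]
ft_force: [1.1, 0.6, -0.2]
gripper_width: 0.596
```

{"api": "move_arm", "payload": {"plan": [{"translation": [0, 0, 0], "rot": [0, 0, 0], "hand": 0.0}, {"translation": [0, 0, 0], "rot": [0, 0, 0], "hand": 0.0}, {"translation": [0, 0, -0.01], "rot": [0, 0, 0], "hand": 0.0}, {"translation": [0, 0, -0.05], "rot": [0, 0, 0], "hand": 0.0}, {"translation": [0, 0, -0.1], "rot": [0, 0, 0], "hand": 0.0}]}}

```text
clock: 3.42
eef_pos: [0.4275, 0.0465, 0.1108]
tcp_rot: [0.001, 0.539, 0.842, 0.001]
ft_force: [1.9, -0.5, -4.2]
gripper_width: 0.163
```

Run:
```python
from h import *
plan([.55,.04,.19],88.5)
```

```text
clock 3.42 eef [0.4275 0.0465 0.1108] yaw 114.73 tr [-0.0571, 0.1087, -0.0789] rot [0.0022, -0.0002, 0.4578] F [ 1.87 -0.47 -4.19] w 0.0139
```

Run:
```python
from h import *
plan([.52,.04,.2],88.5)
```

```text
clock 3.42 eef [0.4275 0.0465 0.1108] yaw 114.73 tr [-0.0446, 0.0815, -0.089] rot [0.0022, -0.0002, 0.4578] F [ 1.87 -0.47 -4.19] w 0.0139
```

{"api": "move_arm", "payload": {"plan": [{"translation": [-0.01, 0.02, -0.03], "rot": [0.002, 0, 0.1], "hand": 0.0}, {"translation": [-0.022, 0.04, -0.06], "rot": [0.002, 0, 0.22], "hand": 0.0}, {"translation": [-0.036, 0.066, -0.08], "rot": [0.002, 0, 0.36], "hand": 0.0}, {"translation": [-0.044, 0.08, -0.089], "rot": [0.002, 0, 0.458], "hand": 0.0}, {"translation": [-0.044, 0.08, -0.089], "rot": [0.002, 0, 0.458], "hand": 0.0}]}}

```text
clock: 4.05
eef_pos: [0.519, 0.0398, 0.2003]
tcp_rot: [0.0, 0.716, 0.698, 0.0]
ft_force: [-1.1, 0.2, -4.3]
gripper_width: 0.161
```

Run:
```python
from h import *
m,im,d=grab('wrist','w3'); plan([.52,.04,.2],88.5); grab('scene','s3')
```

```text
clock 4.10 eef [0.5175 0.0398 0.1995] yaw 88.58 tr [0.0002, 0.0025, -0.0005] rot [-0.002, 0.0, 0.0014] F [-1.07  0.3  -4.56] w 0.014
```

View pics/w3.png

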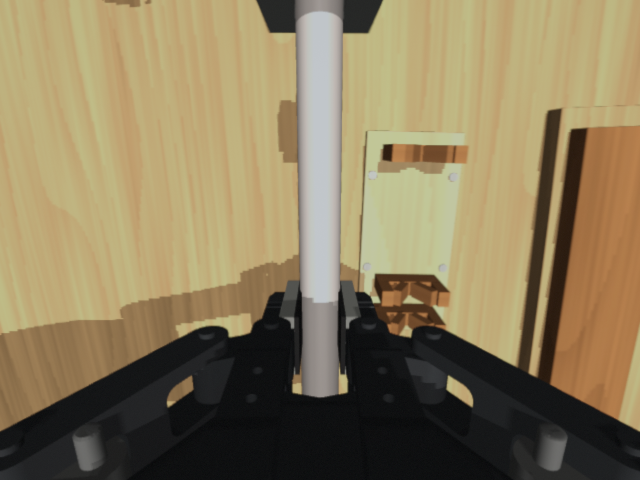

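View pics/s3.png

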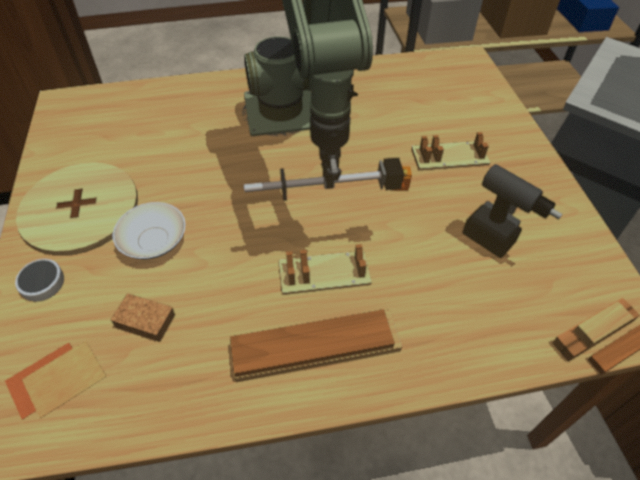

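Run:
```python
from h import *
m,im,d=load('w3')
cv2.imwrite('pics/w3c.png',cv2.resize(im[120:340,350:480],None,fx=2.7*1.6,fy=2.7,interpolation=2))
hsv=cv2.cvtColor(im,cv2.COLOR_BGR2HSV)
r=np.array([(300+np.nonzero(hsv[v,280:360,1]<45)[0].mean()-20,v) for v in range(60,260,20)]);print(r[::3])
P=onplane(m,r,.2187);print((P-bot.get_obs()['eef_pos']).round(4)[::3])
# depth based top points
uv,P=cloud(m,d)
s=(P[:,2]>.050)&(P[:,2]<.066)&(P[:,0]>.55)&(P[:,0]<.66)&(uv[:,0]>350)
for lo,hi in((.06,.12),(-.05,.0),(-.09,-.05)):
    k=s&(P[:,1]>lo)&(P[:,1]<hi); 
    if k.sum(): print(k.sum(),P[k].min(0).round(4),P[k].max(0).round(4))
```

```text
[[319.   60. ]
 [319.  120. ]
 [319.5 180. ]
 [319.5 240. ]]
[[0.005  0.0933 0.0196]
 [0.0045 0.0746 0.0196]
 [0.0042 0.0544 0.0196]
 [0.0036 0.0325 0.0196]]
1006 [0.5792 0.0911 0.05  ] [0.6394 0.1071 0.0609]
886 [ 0.5734 -0.05    0.05  ] [ 0.6342 -0.0172  0.0606]
299 [ 0.5781 -0.0627  0.05  ] [ 0.6333 -0.05    0.0605]
```

View pics/w3c.png

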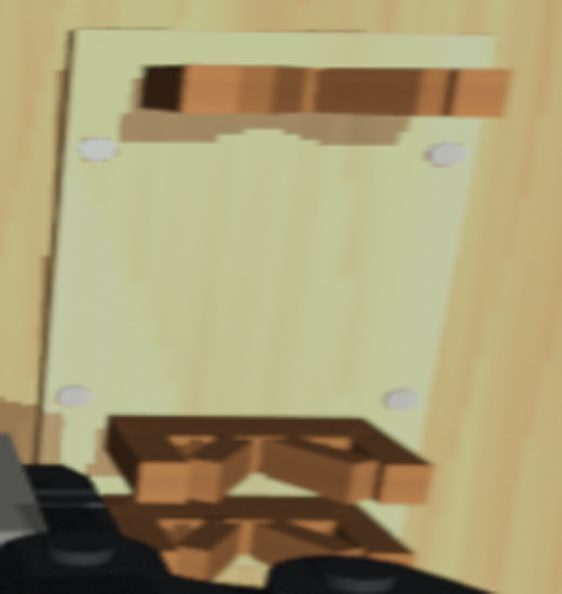

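Run:
```python
from h import *
m,im,d=load('w3')
f=lambda l:[[350+a/4.32,120+b/2.7] for a,b in l]
L=onplane(m,f([(183,66),(511,68),(505,116),(185,112), (137,462),(378,462),(431,463),(428,503),(138,502)]),.058); print(L.round(4))
print('far ctr',L[:4].mean(0),'mid',(L[[4,6,7,8]].mean(0)))
a=L[:4].mean(0)[:2];b=L[[4,6,7,8]].mean(0)[:2];dd=a-b;print(np.linalg.norm(dd),np.degrees(np.arctan2(dd[1],dd[0])),'origin',a-dd/np.linalg.norm(dd)*.081)
B=onplane(m,f([(72,29),(495,35),(437,340),(47,337)]),.012);print(B.round(4))
plan([.52,.04,.2],88.5)
# depth-based edge check: block-top mask at z .056-.064
uv,P=cloud(m,d)
k=(P[:,2]>.0555)&(P[:,2]<.066)&(P[:,0]>.55)&(P[:,0]<.66)&(uv[:,0]>350)&(P[:,1]>.06)
print(cv2.minAreaRect(P[k][:,:2].astype(np.float32)))
k=(P[:,2]>.0555)&(P[:,2]<.066)&(P[:,0]>.55)&(P[:,0]<.66)&(uv[:,0]>350)&(P[:,1]>-.05)&(P[:,1]<0)
print(cv2.minAreaRect(P[k][:,:2].astype(np.float32)))
```

```text
[[ 0.5791  0.1067  0.058 ]
 [ 0.6394  0.1049  0.058 ]
 [ 0.6394  0.0911  0.058 ]
 [ 0.5798  0.0936  0.058 ]
 [ 0.5732 -0.0176  0.058 ]
 [ 0.6225 -0.0189  0.058 ]
 [ 0.6334 -0.0196  0.058 ]
 [ 0.6338 -0.0339  0.058 ]
 [ 0.5737 -0.0318  0.058 ]]
far ctr [0.60944949 0.09906254 0.058     ] mid [ 0.60350841 -0.02571062  0.058     ]
0.12491452275593601 87.27391557505507 origin [0.60559704 0.01815421]
[[0.5648 0.1196 0.012 ]
 [0.6542 0.1157 0.012 ]
 [0.6493 0.0088 0.012 ]
 [0.56   0.0123 0.012 ]]
clock 4.15 eef [0.5168 0.0399 0.1991] yaw 88.58 tr [0.0002, 0.0032, -0.0009] rot [-0.0031, 0.0001, 0.0014] F [-0.42 -0.08 -3.41] w 0.0144
((0.6093895435333252, 0.09914831072092056), (0.0140620032325387, 0.0598052516579628), 87.7260513305664)
((0.6034791469573975, -0.03476128354668617), (0.03238626569509506, 0.06061773747205734), 87.4858627319336)
```

Run:
```python
from h import *
m,im,d=load('w3')
c=-m['R'].T@m['t']; y=np.radians(88.58)
Rt=np.array([[np.cos(y),np.sin(y),0],[np.sin(y),-np.cos(y),0],[0,0,-1]]).T
print('tcp implied',c-Rt@[.06565,-.00007,-.14334])
m2=bot.camera_model('wrist');c=-m2['R'].T@m2['t'];print('now',c-Rt@[.06565,-.00007,-.14334], bot.get_obs()['eef_pos'],bot.get_obs()['joint_velocities'])
# tube axis in tool frame using w3 cam: sample & full rows
hsv=cv2.cvtColor(im,cv2.COLOR_BGR2HSV)
r=[]
for v in range(40,270,10):
    k=np.nonzero(hsv[v,285:355,1]<50)[0]; r.append((285+(k.min()+k.max())/2,v,k.max()-k.min()))
r=np.array(r);P=onplane(m,r[:,:2],.2183);vx,vy,x0,y0=cv2.fitLine(P[:,:2].astype(np.float32),cv2.DIST_HUBER,0,.001,.001).ravel()
print(np.degrees(np.arctan2(vy,vx)),'x at y=.0398',x0+(.0398-y0)*vx/vy, r[::5])
print(P[0],P[-1])
```

```text
tcp implied [0.5195004  0.03951634 0.20033556]
now [0.51781855 0.03959724 0.19912339] [0.51680162 0.03987322 0.19913808] [ 0.00155571 -0.00152964  0.01468864  0.00041262 -0.00179538  0.00502114]
88.53179 x at y=.0398 0.5194298 [[319.   40.   46. ]
 [319.   90.   44. ]
 [319.  140.   42. ]
 [319.5 190.   41. ]
 [319.  240.   40. ]]
[0.5219768 0.1391767 0.2183   ] [0.52025065 0.06451632 0.2183    ]
```

Run:
```python
from h import *
m,im,d=load('w3')
print(onplane(m,[[320,30],[320,31],[273,31],[366,31]],.2185-.024))
uv,P=cloud(m,d); k=(P[:,2]>.18)&(P[:,1]>.12)&(uv[:,1]<34)&(abs(uv[:,0]-320)<60); print(np.percentile(P[k][:,1],[1,5,25,50,75,99]), np.percentile(P[k][:,2],[1,50,99]))
ms,ims,ds=load('s3')
cv2.imwrite('pics/s3c.png',cv2.resize(ims[140:250,230:430],None,fx=4,fy=4,interpolation=2))
uv,P=cloud(ms,ds); k=(P[:,2]>.185)&(P[:,2]<.245)&(abs(P[:,0]-.52)<.035)&(P[:,1]<-.02)&(P[:,1]>-.2)
Q=P[k]; print(Q[:,1].min()); w=Q[(abs(Q[:,2]-.2185)>.014)|(abs(Q[:,0]-.516)>.014)]; print('collar',len(w),w.mean(0),np.percentile(w[:,1],[5,50,95]))
k=(P[:,2]>.185)&(P[:,2]<.26)&(abs(P[:,0]-.52)<.04)&(P[:,1]>.1)&(P[:,1]<.3); print('connector',np.percentile(P[k][:,1],[2,50,98]))
```

```text
[[0.52262304 0.14910574 0.1945    ]
 [0.5226144  0.14875961 0.1945    ]
 [0.50462194 0.14923038 0.1945    ]
 [0.54023342 0.14835077 0.1945    ]]
[0.14110122 0.14218258 0.14670591 0.14985211 0.15057339 0.15234986] [0.18799004 0.21503582 0.22101279]
-0.13609487074632864
collar 143 [ 0.5262107  -0.05611778  0.22610855] [-0.05994775 -0.05618862 -0.05219164]
connector [0.10544115 0.16288283 0.20013707]
```

View pics/s3c.png

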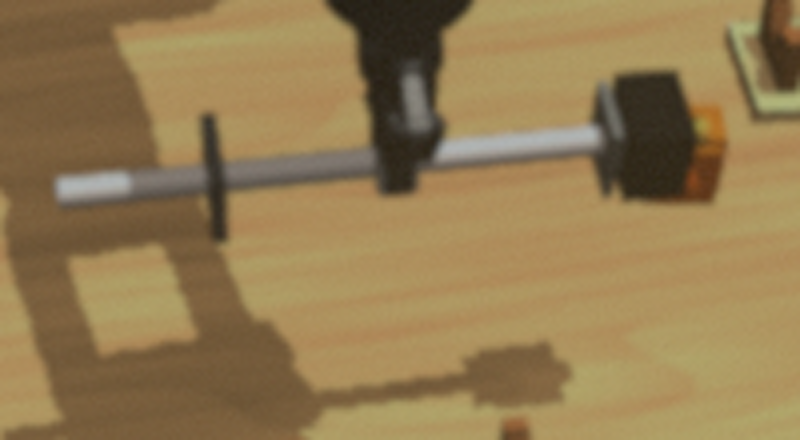

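Run:
```python
from h import *
plan([.6071,.0522,.1],87.4)
```

```text
clock 4.15 eef [0.5168 0.0399 0.1991] yaw 88.58 tr [0.0146, 0.0903, 0.0989] rot [-0.0031, 0.0001, 0.0206] F [-0.42 -0.08 -3.41] w 0.0144
```

{"api": "move_arm", "payload": {"plan": [{"translation": [0.004, 0.025, 0.02], "rot": [-0.003, 0, 0.02], "hand": 0.0}, {"translation": [0.009, 0.055, 0.05], "rot": [-0.003, 0, 0.02], "hand": 0.0}, {"translation": [0.013, 0.08, 0.08], "rot": [-0.003, 0, 0.02], "hand": 0.0}, {"translation": [0.0146, 0.09, 0.098], "rot": [-0.003, 0, 0.02], "hand": 0.0}, {"translation": [0.0146, 0.09, 0.098], "rot": [-0.003, 0, 0.02], "hand": 0.0}]}}

```text
clock: 4.78
eef_pos: [0.605, 0.0522, 0.099]
tcp_rot: [-0.002, 0.723, 0.691, -0.002]
ft_force: [-0.4, 0.5, -3.3]
gripper_width: 0.165
```

Run:
```python
from h import *
m,im,d=grab('wrist','w4'); plan([.6071,.0522,.1],87.4); grab('scene','s4'); grab('top','t4');plan([.6071,.0522,.1],87.4)
c=-m['R'].T@m['t']; y=np.radians(87.4)
Rt=np.array([[np.cos(y),np.sin(y),0],[np.sin(y),-np.cos(y),0],[0,0,-1]]).T
print('tcp implied',c-Rt@[.06565,-.00007,-.14334])
```

```text
clock 4.83 eef [0.6055 0.0522 0.1004] yaw 87.46 tr [0.0001, 0.0016, 0.0004] rot [-0.0028, 0.0004, 0.001] F [ 0.47  0.44 -4.08] w 0.014
clock 4.92 eef [0.6064 0.0522 0.102 ] yaw 87.45 tr [0.0, 0.0007, 0.002] rot [0.0008, 0.0, 0.0008] F [ 0.32  0.29 -3.3 ] w 0.0143
tcp implied [0.60621296 0.0519999  0.09894046]
```

View pics/w4.png

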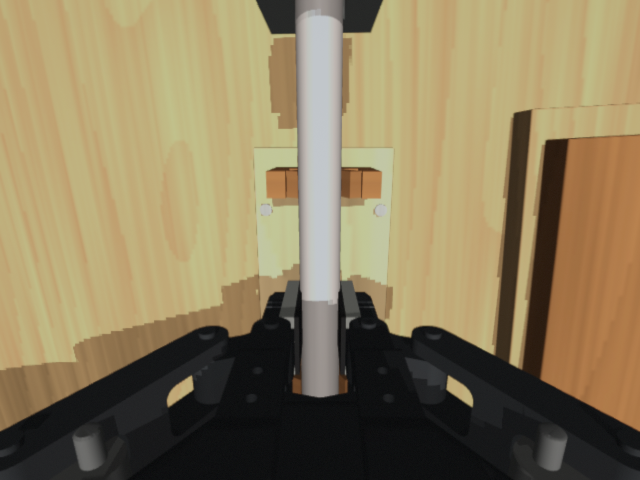

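View pics/s4.png

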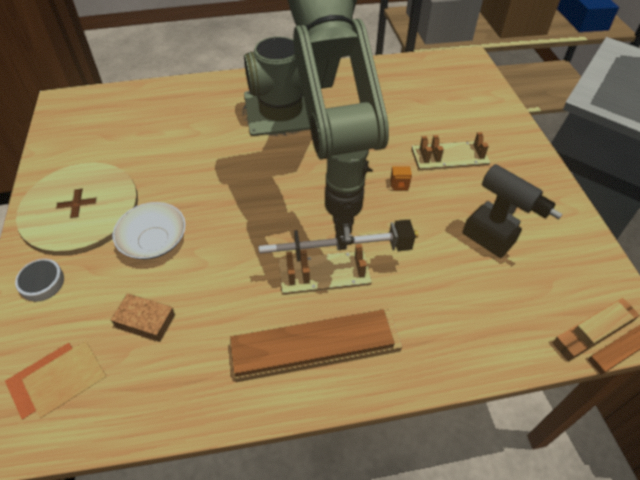

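{"api": "move_arm", "payload": {"plan": [{"translation": [0, 0.0015, 0.02], "rot": [0, 0, 0.001], "hand": 0.0}, {"translation": [0, 0.0015, 0.035], "rot": [0, 0, 0.001], "hand": 0.0}, {"translation": [0, 0.0015, 0.045], "rot": [0, 0, 0.001], "hand": 0.0}, {"translation": [0, 0.0015, 0.05], "rot": [0, 0, 0.001], "hand": 0.0}, {"translation": [0, 0.0015, 0.05], "rot": [0, 0, 0.001], "hand": 0.0}]}}

```text
clock: 5.55
eef_pos: [0.6079, 0.0521, 0.0519]
tcp_rot: [0.0, 0.723, 0.691, 0.0]
ft_force: [-0.4, -0.4, -4.3]
gripper_width: 0.164
```

Run:
```python
from h import *
plan([.6075,.0522,.035],87.4)
m,im,d=grab('wrist','w5'); plan([.6075,.0522,.035],87.4); m2,im2,d=grab('scene','s5')
cv2.imwrite('pics/s5c.png',cv2.resize(im2[210:310,240:440],None,fx=4,fy=4,interpolation=2))
```

```text
clock 5.55 eef [0.6079 0.0521 0.0519] yaw 87.39 tr [0.0001, -0.0004, 0.0169] rot [0.0004, 0.0, -0.0002] F [-0.36 -0.42 -4.35] w 0.014
clock 5.60 eef [0.6081 0.0522 0.0522] yaw 87.39 tr [0.0, -0.0006, 0.0172] rot [0.0011, -0.0001, -0.0002] F [ 0.47 -0.47 -4.43] w 0.0145
```

View pics/w5.png

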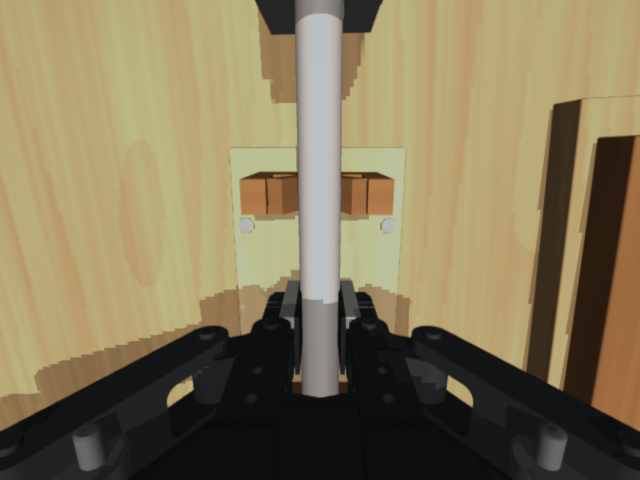

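View pics/s5c.png

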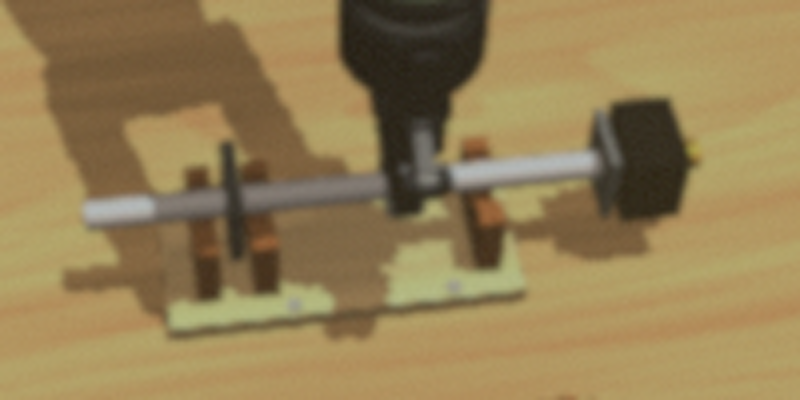

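{"api": "move_arm", "payload": {"plan": [{"translation": [0, -0.001, 0.005], "rot": [0, 0, 0], "hand": 0.0}, {"translation": [0, -0.001, 0.009], "rot": [0, 0, 0], "hand": 0.0}, {"translation": [0, -0.001, 0.013], "rot": [0, 0, 0], "hand": 0.0}, {"translation": [0, -0.001, 0.015], "rot": [0, 0, 0], "hand": 0.0}, {"translation": [0, -0.001, 0.015], "rot": [0, 0, 0], "hand": 0.0}]}}

```text
clock: 6.28
eef_pos: [0.6067, 0.0522, 0.0375]
tcp_rot: [0.0, 0.723, 0.691, 0.0]
ft_force: [-4.1, -0.4, -0.9]
gripper_width: 0.165
```

Run:
```python
from h import *
plan([.6072,.0522,.035],87.4)
m2,im2,d=grab('scene','s6');plan([.6072,.0522,.035],87.4)
cv2.imwrite('pics/s6c.png',cv2.resize(im2[210:310,240:440],None,fx=4,fy=4,interpolation=2))
```

```text
clock 6.28 eef [0.6067 0.0522 0.0375] yaw 87.37 tr [0.0, 0.0005, 0.0025] rot [0.0003, -0.0001, -0.0005] F [-4.14 -0.37 -0.9 ] w 0.0141
clock 6.33 eef [0.6067 0.0522 0.0375] yaw 87.37 tr [0.0, 0.0005, 0.0025] rot [0.0004, -0.0001, -0.0004] F [-3.05 -1.09  0.28] w 0.014
```

View pics/s6c.png

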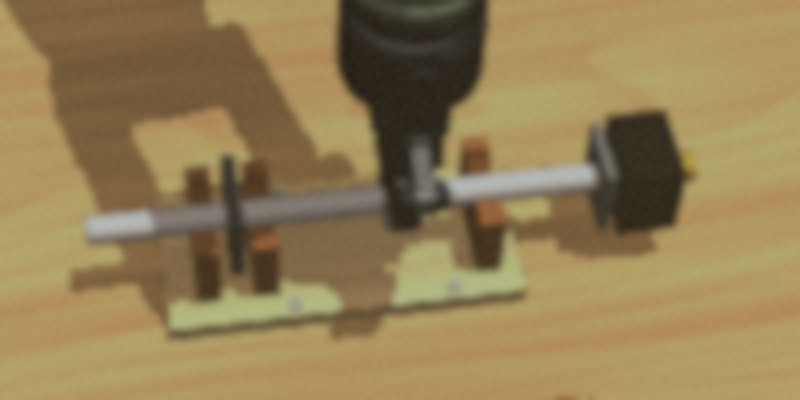

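{"api": "move_arm", "payload": {"plan": [{"translation": [0, -0.0005, 0.001], "rot": [0, 0, 0], "hand": 0.0}, {"translation": [0, -0.001, 0.002], "rot": [0, 0, 0], "hand": 0.0}, {"translation": [0, -0.001, 0.003], "rot": [0, 0, 0], "hand": 0.0}, {"translation": [0, -0.001, 0.003], "rot": [0, 0, 0], "hand": 0.0}, {"translation": [0, -0.001, 0.003], "rot": [0, 0, 0], "hand": 0.0}]}}

```text
clock: 6.95
eef_pos: [0.6067, 0.0522, 0.0371]
tcp_rot: [0.001, 0.723, 0.691, 0.001]
ft_force: [-5.2, -0.9, 12.9]
gripper_width: 0.168
```

Run:
```python
from h import *
plan([.6072,.0522,.035],87.4)
```

```text
clock 6.95 eef [0.6067 0.0522 0.0371] yaw 87.36 tr [0.0, 0.0005, 0.0021] rot [0.0035, -0.0004, -0.0006] F [-5.17 -0.88 12.86] w 0.0143
```

{"api": "move_arm", "payload": {"plan": [{"translation": [0, 0, -0.001], "rot": [0, 0, 0], "hand": 0.0}, {"translation": [0, 0, -0.001], "rot": [0, 0, 0], "hand": 0.025}, {"translation": [0, 0, -0.001], "rot": [0, 0, 0], "hand": 0.035}, {"translation": [0, 0, -0.001], "rot": [0, 0, 0], "hand": 0.05}, {"translation": [0, 0, -0.001], "rot": [0, 0, 0], "hand": 0.06}]}}

```text
clock: 7.58
eef_pos: [0.6068, 0.0522, 0.038]
tcp_rot: [0.001, 0.723, 0.691, 0.001]
ft_force: [-0.0, 1.2, 0.1]
gripper_width: 0.698
```

{"api": "move_arm", "payload": {"plan": [{"translation": [0, 0, 0], "rot": [0, 0, 0], "hand": 0.06}, {"translation": [0, 0, -0.03], "rot": [0, 0, 0], "hand": 0.06}, {"translation": [0, 0, -0.08], "rot": [0, 0, 0], "hand": 0.06}, {"translation": [0, 0, -0.14], "rot": [0, 0, 0], "hand": 0.06}, {"translation": [0, 0, -0.16], "rot": [0, 0, 0], "hand": 0.06}]}}

```text
clock: 8.2
eef_pos: [0.6081, 0.0523, 0.2026]
tcp_rot: [0.004, 0.723, 0.691, 0.004]
ft_force: [-0.8, 0.4, 0.6]
gripper_width: 0.706
```

Run:
```python
from h import *
plan([.6150,.181,.2],-2.6)
m,im,d=grab('wrist','w7');plan([.6150,.181,.2],177.4)
m2,im2,d2=grab('scene','s7')
cv2.imwrite('pics/s7c.png',cv2.resize(im2[210:310,240:440],None,fx=4,fy=4,interpolation=2))
```

```text
clock 8.20 eef [0.6081 0.0523 0.2026] yaw 87.37 tr [0.1288, 0.001, 0.0027] rot [0.0079, -0.0098, 1.5702] F [-0.76  0.39  0.62] w 0.0603
clock 8.25 eef [0.6085 0.0524 0.2037] yaw 87.37 tr [0.1288, 0.0005, 0.0039] rot [0.0114, 0.0092, -1.5714] F [ 0.38 -0.7   1.56] w 0.0598
```

View pics/w7.png

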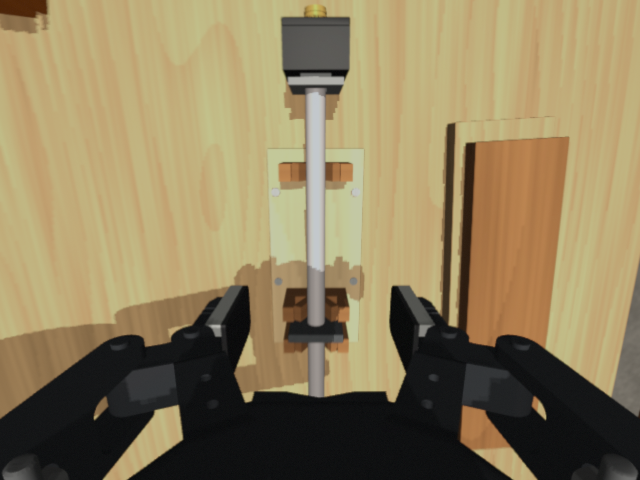

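View pics/s7c.png

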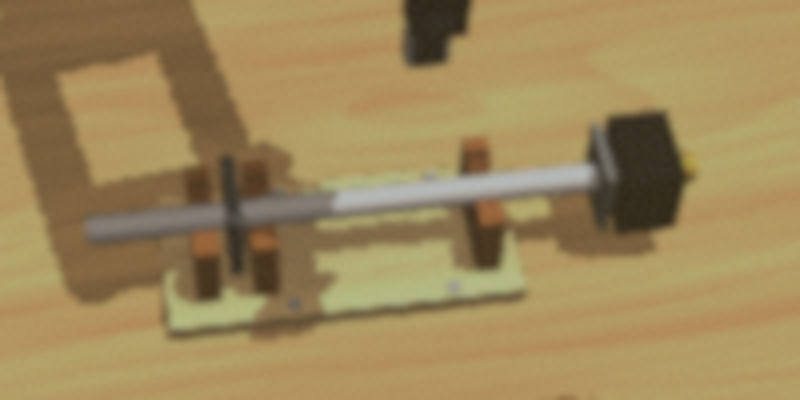

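Run:
```python
from h import *
m,im,d=load('w7')
cv2.imwrite('pics/w7c.png',cv2.resize(im[0:110,265:365],None,fx=6,fy=5,interpolation=2))
hsv=cv2.cvtColor(im,cv2.COLOR_BGR2HSV)
r=[]
for v in range(100,280,10):
    k=np.nonzero(hsv[v,300:332,1]<50)[0]
    if len(k)>8: r.append((300+(k.min()+k.max())/2,v,len(k)))
r=np.array(r);P=onplane(m,r[:,:2],.051);vx,vy,x0,y0=cv2.fitLine(P[:,:2].astype(np.float32),cv2.DIST_HUBER,0,.001,.001).ravel()
print(np.degrees(np.arctan2(vy,vx)),'x at y=.0182',x0+(.0182-y0)*vx/vy,'at .184',x0+(.184-y0)*vx/vy)
uv,P=cloud(m,d); k=(abs(P[:,0]-.61)<.035)&(P[:,1]>.1)&(P[:,1]<.24)&(P[:,2]>.065)
print(np.percentile(P[k],[1,50,99],axis=0))
k&=P[:,2]>.07; print(cv2.minAreaRect(P[k][:,:2].astype(np.float32)))
k=(abs(P[:,0]-.606)<.02)&(P[:,1]>-.02)&(P[:,1]<.14); 
for a in(0,.03,.06,.1,.13):
    j=k&(abs(P[:,1]-a)<.01); print(a,P[j][:,2].max())
```

```text
87.45079 x at y=.0182 0.60555315 at .184 0.61293477
[[0.59029657 0.16254532 0.06637116]
 [0.61365393 0.18637428 0.07379425]
 [0.63757298 0.2056429  0.07556141]]
((0.6137370467185974, 0.1844509243965149), (0.04369675740599632, 0.04855313152074814), 87.6644515991211)
0 0.060359634508313116
0.03 0.05976277972405504
0.06 0.3057515608103771
0.1 0.06063945515204806
0.13 0.06116188154006633
```

View pics/w7c.png

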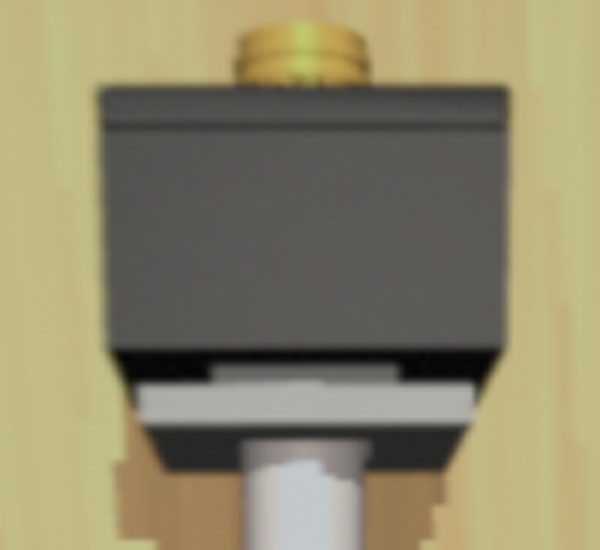

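Run:
```python
from h import *
plan([.6133,.1857,.13],177.45); print(bot.get_obs()['joints'])
```

```text
clock 8.30 eef [0.6077 0.0523 0.2012] yaw 87.37 tr [0.1334, -0.0013, 0.0713] rot [0.0089, 0.0071, -1.5722] F [-0.    0.81  0.16] w 0.0602
[ 6.70312025e-02  3.88811415e-01  1.53668880e+00 -2.19427367e-05
  1.20587695e+00  1.12947086e-01]
```

{"api": "move_arm", "payload": {"plan": [{"translation": [0.02, 0, 0.0], "rot": [0, 0, -0.17], "hand": 0.062}, {"translation": [0.05, 0, 0.0], "rot": [0, 0, -0.34], "hand": 0.062}, {"translation": [0.08, 0, 0.0], "rot": [0, 0, -0.51], "hand": 0.062}, {"translation": [0.11, -0.001, 0.01], "rot": [0, 0, -0.68], "hand": 0.062}, {"translation": [0.133, -0.001, 0.02], "rot": [0, 0, -0.85], "hand": 0.062}]}}

```text
clock: 8.93
eef_pos: [0.6122, 0.1862, 0.179]
tcp_rot: [0.003, 0.371, 0.929, 0.001]
ft_force: [0.0, -0.9, 0.2]
gripper_width: 0.725
```

Run:
```python
from h import *
plan([.6133,.1857,.13],177.45)
```

```text
clock 8.93 eef [0.6122 0.1862 0.179 ] yaw 136.42 tr [-0.0009, 0.0002, 0.049] rot [0.0028, 0.0068, -0.716] F [ 0.02 -0.94  0.16] w 0.0619
```

{"api": "move_arm", "payload": {"plan": [{"translation": [-0.001, 0, 0.01], "rot": [0, 0, -0.17], "hand": 0.062}, {"translation": [-0.001, 0, 0.02], "rot": [0, 0, -0.34], "hand": 0.062}, {"translation": [-0.001, 0, 0.035], "rot": [0.003, 0.004, -0.51], "hand": 0.062}, {"translation": [-0.001, 0, 0.049], "rot": [0.003, 0.007, -0.68], "hand": 0.062}, {"translation": [-0.001, 0, 0.049], "rot": [0.003, 0.007, -0.716], "hand": 0.062}]}}

```text
clock: 9.55
eef_pos: [0.6116, 0.185, 0.127]
tcp_rot: [-0.003, 0.022, 1.0, -0.001]
ft_force: [-1.5, 0.2, 1.1]
gripper_width: 0.726
```

Run:
```python
from h import *
m,im,d=grab('wrist','w8'); plan([.6133,.1857,.058],177.45)
```

```text
clock 9.60 eef [0.6123 0.1853 0.1282] yaw 177.45 tr [-0.0012, 0.0006, 0.0702] rot [-0.0012, -0.0035, -0.0] F [ 0.03  0.6  -0.21] w 0.062
```

View pics/w8.png

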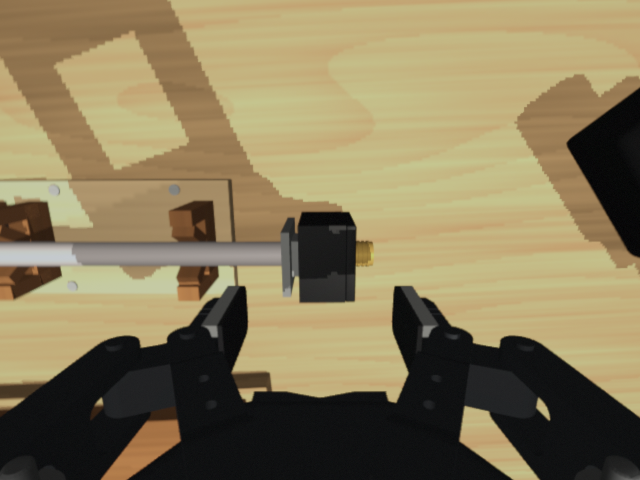

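{"api": "move_arm", "payload": {"plan": [{"translation": [-0.001, 0.0005, 0.03], "rot": [-0.001, -0.0035, 0], "hand": 0.062}, {"translation": [-0.001, 0.0005, 0.055], "rot": [-0.001, -0.0035, 0], "hand": 0.062}, {"translation": [-0.001, 0.0005, 0.067], "rot": [-0.001, -0.0035, 0], "hand": 0.062}, {"translation": [-0.001, 0.0005, 0.07], "rot": [-0.001, -0.0035, 0], "hand": 0.062}, {"translation": [-0.001, 0.0005, 0.07], "rot": [-0.001, -0.0035, 0], "hand": 0.062}], "squeeze": 25}}

```text
clock: 10.22
eef_pos: [0.6137, 0.1858, 0.059]
tcp_rot: [0.001, 0.022, 1.0, 0.0]
ft_force: [0.0, -1.0, 0.6]
gripper_width: 0.728
```

Run:
```python
from h import *
m,im,d=grab('wrist','w9'); plan([.6133,.1857,.058],177.45)
m2,im2,d2=grab('scene','s9')
cv2.imwrite('pics/s9c.png',cv2.resize(im2[190:290,280:480],None,fx=4,fy=4,interpolation=2))
```

```text
clock 10.28 eef [0.6138 0.1858 0.0592] yaw 177.43 tr [0.0005, -0.0002, 0.0012] rot [0.0004, 0.0018, -0.0004] F [-0.04  0.19  0.08] w 0.0623
```

View pics/w9.png

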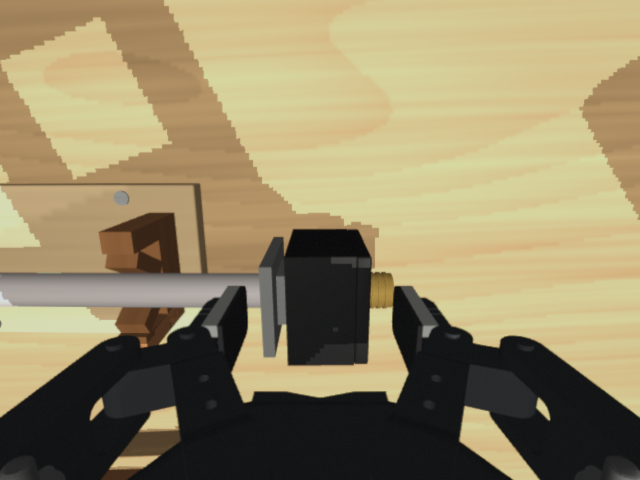

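View pics/s9c.png

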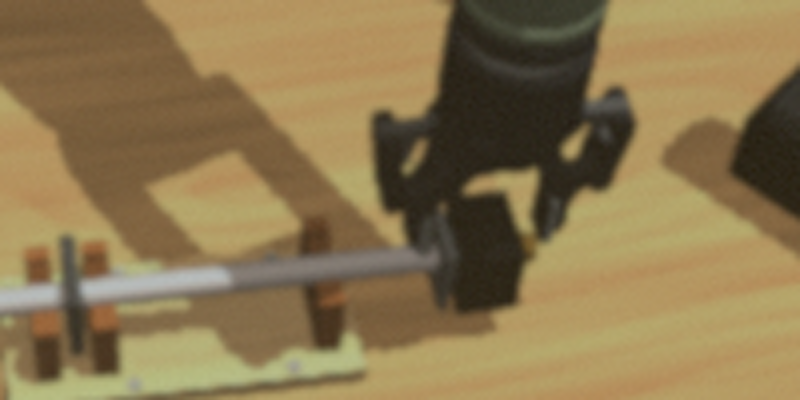

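{"api": "move_arm", "payload": {"plan": [{"translation": [0.0005, 0, 0.001], "rot": [0, 0.002, 0], "hand": 0.05}, {"translation": [0.0005, 0, 0.001], "rot": [0, 0.002, 0], "hand": 0.045}, {"translation": [0.0005, 0, 0.001], "rot": [0, 0.002, 0], "hand": 0.04}, {"translation": [0.0005, 0, 0.001], "rot": [0, 0.002, 0], "hand": 0.03}, {"translation": [0.0005, 0, 0.001], "rot": [0, 0.002, 0], "hand": 0.03}]}}

```text
clock: 10.95
eef_pos: [0.6135, 0.186, 0.0585]
tcp_rot: [0.0, 0.022, 1.0, 0.0]
ft_force: [-0.4, 0.2, 2.0]
gripper_width: 0.444
```

{"api": "move_arm", "payload": {"plan": [{"translation": [0, 0, 0], "rot": [0, 0, 0], "hand": 0.03}, {"translation": [0, 0, 0], "rot": [0, 0, 0], "hand": 0.03}, {"translation": [0, 0, 0], "rot": [0, 0, 0], "hand": 0.03}, {"translation": [0, 0, 0], "rot": [0, 0, 0], "hand": 0.03}, {"translation": [0, 0, 0], "rot": [0, 0, 0], "hand": 0.03}]}}

```text
clock: 11.58
eef_pos: [0.6135, 0.186, 0.0585]
tcp_rot: [0.0, 0.022, 1.0, 0.0]
ft_force: [0.0, -0.2, 1.1]
gripper_width: 0.442
```

Run:
```python
from h import *
m,im,d=grab('wrist','w10'); plan([.6133,.1857,.058],177.45);print(bot.get_obs()['torque'])
m2,im2,d2=grab('scene','s10')
cv2.imwrite('pics/s10c.png',cv2.resize(im2[190:290,280:480],None,fx=4,fy=4,interpolation=2))
```

```text
clock 11.62 eef [0.6135 0.186  0.0585] yaw 177.43 tr [0.0002, -0.0003, 0.0005] rot [0.0007, 0.0005, -0.0003] F [-0.66  0.17  0.33] w 0.0377
[0.00897144 0.00836726 0.02828154]
```

View pics/w10.png

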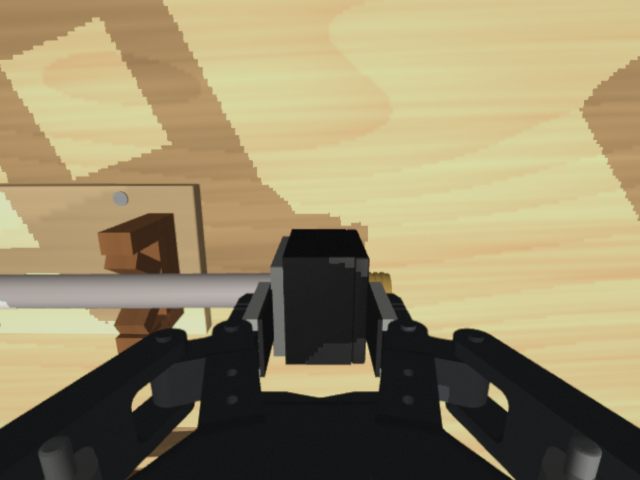

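View pics/s10c.png

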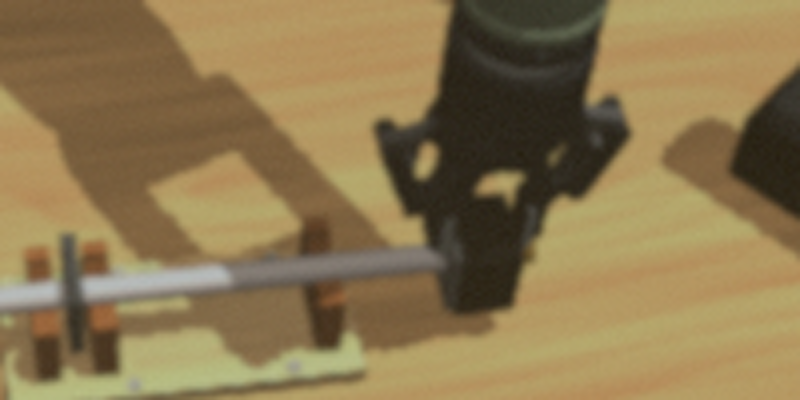

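The ring sits flush against the body and the measured width of 37.7 mm matches fully pressed. I'll start the pull, slowly and straight.

{"api": "move_arm", "payload": {"plan": [{"translation": [0, 0.003, 0], "rot": [0, 0, 0], "hand": 0.03}, {"translation": [0, 0.006, 0], "rot": [0, 0, 0], "hand": 0.03}, {"translation": [0, 0.009, 0], "rot": [0, 0, 0], "hand": 0.03}, {"translation": [0, 0.012, 0], "rot": [0, 0, 0], "hand": 0.03}, {"translation": [0, 0.015, 0], "rot": [0, 0, 0], "hand": 0.03}]}}

```text
clock: 12.3
eef_pos: [0.6141, 0.2012, 0.0584]
tcp_rot: [0.0, 0.022, 1.0, 0.0]
ft_force: [-0.3, -1.1, 1.2]
gripper_width: 0.446
```

Run:
```python
from h import *
m,im,d=grab('scene','s11');plan([.6133,.1857,.058],177.45)
cv2.imwrite('pics/s11c.png',cv2.resize(im[190:290,280:480],None,fx=4,fy=4,interpolation=2))
```

```text
clock 12.35 eef [0.6142 0.2017 0.0584] yaw 177.45 tr [0.0001, -0.016, 0.0004] rot [0.0011, 0.0004, -0.0001] F [-0.18 -0.53  0.83] w 0.0378
```

View pics/s11c.png

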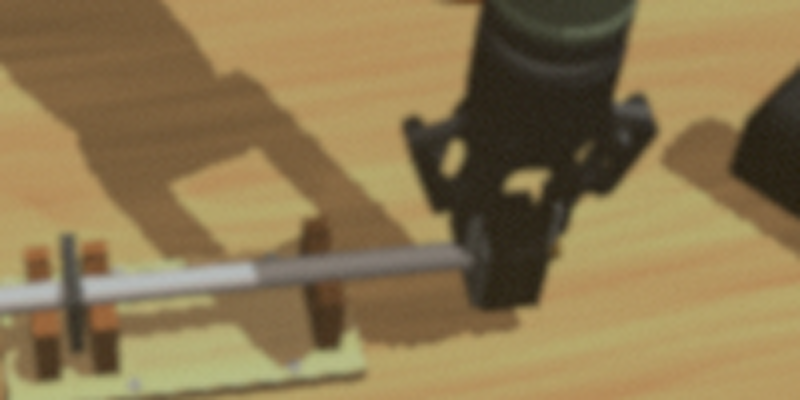

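The collar stays at crop column 68, so the tube hasn't moved while the connector has slid about 15 mm. I'll carry on pulling.

{"api": "move_arm", "payload": {"plan": [{"translation": [0, 0.004, 0], "rot": [0, 0, 0], "hand": 0.03}, {"translation": [0, 0.009, 0], "rot": [0, 0, 0], "hand": 0.03}, {"translation": [0, 0.014, 0], "rot": [0, 0, 0], "hand": 0.03}, {"translation": [0, 0.02, 0], "rot": [0, 0, 0], "hand": 0.03}, {"translation": [0, 0.026, 0], "rot": [0, 0, 0], "hand": 0.03}]}}

```text
clock: 12.98
eef_pos: [0.6151, 0.2282, 0.0581]
tcp_rot: [-0.0, 0.022, 1.0, 0.001]
ft_force: [0.6, 0.4, -0.8]
gripper_width: 0.446
```

{"api": "move_arm", "payload": {"plan": [{"translation": [0, 0.006, 0], "rot": [0, 0, 0], "hand": 0.03}, {"translation": [0, 0.014, 0], "rot": [0, 0, 0], "hand": 0.03}, {"translation": [0, 0.022, 0], "rot": [0, 0, 0], "hand": 0.03}, {"translation": [0, 0.028, -0.005], "rot": [0, 0, 0], "hand": 0.03}, {"translation": [0, 0.03, -0.03], "rot": [0, 0, 0], "hand": 0.03}]}}

```text
clock: 13.6
eef_pos: [0.6153, 0.2583, 0.087]
tcp_rot: [-0.002, 0.022, 1.0, -0.0]
ft_force: [-0.3, -0.8, -0.7]
gripper_width: 0.444
```

Run:
```python
from h import *
m,im,d=grab('scene','s12');plan([.437,-.37,.2],120);print(bot.get_obs()['joints'])
```

```text
clock 13.65 eef [0.618  0.2595 0.0919] yaw 177.47 tr [0.1525, -0.6365, -0.1109] rot [0.0053, 0.0022, 1.0031] F [1.99 0.6  2.3 ] w 0.0384
[ 0.37976951  0.56892002  1.52074883  0.00156753  1.0465571  -1.14767379]
```

View pics/s12.png

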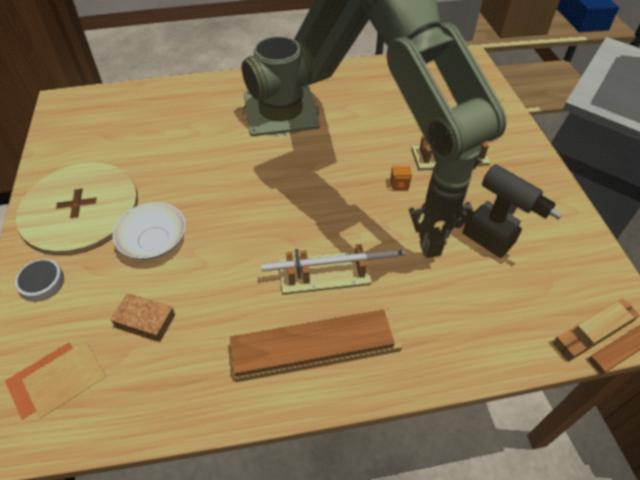

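The connector is off the tube, and the tube is still lying in the cradle. I'll carry the connector to the bowl.

{"api": "move_arm", "payload": {"plan": [{"translation": [0.005, -0.005, -0.04], "rot": [0, 0, 0.03], "hand": 0.03}, {"translation": [0.015, -0.035, -0.08], "rot": [0, 0, 0.1], "hand": 0.03}, {"translation": [0.03, -0.085, -0.11], "rot": [0, 0, 0.2], "hand": 0.03}, {"translation": [0.045, -0.14, -0.115], "rot": [0, 0, 0.3], "hand": 0.03}, {"translation": [0.058, -0.195, -0.115], "rot": [0, 0, 0.4], "hand": 0.03}]}}

```text
clock: 14.28
eef_pos: [0.5507, 0.0655, 0.2072]
tcp_rot: [0.003, 0.222, 0.975, 0.002]
ft_force: [1.3, -0.3, -1.7]
gripper_width: 0.447
```

Run:
```python
from h import *
plan([.437,-.37,.2],120)
```

```text
clock 14.28 eef [0.5507 0.0655 0.2072] yaw 154.40 tr [-0.0856, -0.4419, 0.0049] rot [0.0075, 0.0033, 0.6004] F [ 1.27 -0.31 -1.69] w 0.0382
```

{"api": "move_arm", "payload": {"plan": [{"translation": [-0.011, -0.055, 0], "rot": [0, 0, 0.08], "hand": 0.03}, {"translation": [-0.022, -0.112, 0], "rot": [0, 0, 0.16], "hand": 0.03}, {"translation": [-0.033, -0.17, 0], "rot": [0, 0, 0.24], "hand": 0.03}, {"translation": [-0.044, -0.228, 0], "rot": [0, 0, 0.32], "hand": 0.03}, {"translation": [-0.055, -0.285, 0], "rot": [0, 0, 0.4], "hand": 0.03}]}}

```text
clock: 14.9
eef_pos: [0.4766, -0.2171, 0.2061]
tcp_rot: [0.003, 0.412, 0.911, 0.003]
ft_force: [1.5, -0.8, -1.8]
gripper_width: 0.443
```

Run:
```python
from h import *
plan([.437,-.37,.17],120)
```

```text
clock 14.90 eef [ 0.4766 -0.2171  0.2061] yaw 131.32 tr [-0.0885, -0.131, 0.0354] rot [0.0087, 0.003, 0.1976] F [ 1.51 -0.8  -1.76] w 0.0379
```

{"api": "move_arm", "payload": {"plan": [{"translation": [-0.03, -0.045, 0.01], "rot": [0.003, 0.001, 0.08], "hand": 0.03}, {"translation": [-0.058, -0.085, 0.02], "rot": [0.006, 0.002, 0.15], "hand": 0.03}, {"translation": [-0.08, -0.118, 0.03], "rot": [0.009, 0.003, 0.198], "hand": 0.03}, {"translation": [-0.0885, -0.131, 0.035], "rot": [0.009, 0.003, 0.198], "hand": 0.03}, {"translation": [-0.0885, -0.131, 0.035], "rot": [0.009, 0.003, 0.198], "hand": 0.03}]}}

```text
clock: 15.52
eef_pos: [0.4367, -0.37, 0.17]
tcp_rot: [-0.0, 0.501, 0.866, 0.0]
ft_force: [-0.0, 0.1, -0.7]
gripper_width: 0.441
```

Run:
```python
from h import *
m,im,d=grab('wrist','w13');plan([.437,-.37,.046],120)
uv,P=cloud(m,d);k=(P[:,2]>.036)&(P[:,2]<.055)&(np.hypot(P[:,0]-.437,P[:,1]+.37)<.1); Q=P[k][:,:2]
A=np.c_[2*Q,np.ones(len(Q))];s=np.linalg.lstsq(A,(Q**2).sum(1),rcond=None)[0];print(s[:2],np.sqrt(s[2]+s[0]**2+s[1]**2))
```

```text
clock 15.57 eef [ 0.4371 -0.3693  0.1704] yaw 119.98 tr [-0.0006, -0.0005, 0.1244] rot [0.0003, -0.0007, -0.0003] F [ 0.57  0.15 -1.47] w 0.0381
[ 0.43923692 -0.36801136] 0.07956565568018875
```

View pics/w13.png

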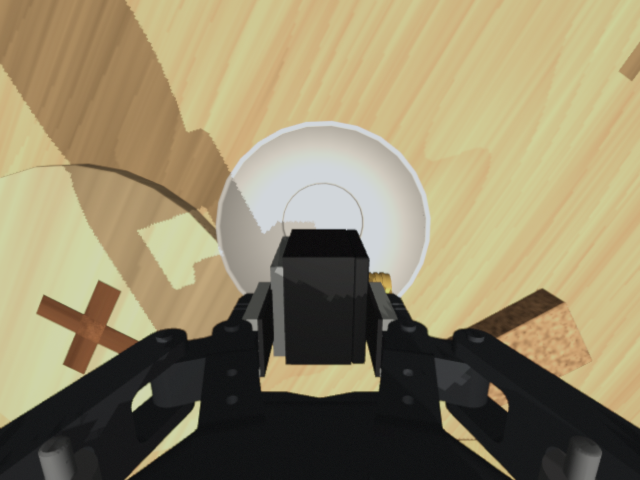

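{"api": "move_arm", "payload": {"plan": [{"translation": [0, 0, 0.04], "rot": [0, 0, 0], "hand": 0.03}, {"translation": [0, 0, 0.075], "rot": [0, 0, 0], "hand": 0.03}, {"translation": [0, 0, 0.1], "rot": [0, 0, 0], "hand": 0.03}, {"translation": [0, 0, 0.115], "rot": [0, 0, 0], "hand": 0.03}, {"translation": [0, 0, 0.12], "rot": [0, 0, 0], "hand": 0.03}]}}

```text
clock: 16.2
eef_pos: [0.4376, -0.3683, 0.0502]
tcp_rot: [-0.0, 0.5, 0.866, 0.0]
ft_force: [-1.4, -0.0, -1.9]
gripper_width: 0.445
```

{"api": "move_arm", "payload": {"plan": [{"translation": [0, 0, 0.002], "rot": [0, 0, 0], "hand": 0.03}, {"translation": [0, 0, 0.004], "rot": [0, 0, 0], "hand": 0.03}, {"translation": [0, 0, 0.006], "rot": [0, 0, 0], "hand": 0.03}, {"translation": [0, 0, 0.006], "rot": [0, 0, 0], "hand": 0.03}, {"translation": [0, 0, 0.006], "rot": [0, 0, 0], "hand": 0.03}]}}

```text
clock: 16.82
eef_pos: [0.4376, -0.3684, 0.0444]
tcp_rot: [-0.0, 0.5, 0.866, 0.0]
ft_force: [0.3, 1.1, -1.4]
gripper_width: 0.447
```

{"api": "move_arm", "payload": {"plan": [{"translation": [0, 0, 0.001], "rot": [0, 0, 0], "hand": 0.03}, {"translation": [0, 0, 0.002], "rot": [0, 0, 0], "hand": 0.03}, {"translation": [0, 0, 0.003], "rot": [0, 0, 0], "hand": 0.03}, {"translation": [0, 0, 0.004], "rot": [0, 0, 0], "hand": 0.03}, {"translation": [0, 0, 0.004], "rot": [0, 0, 0], "hand": 0.03}]}}

```text
clock: 17.45
eef_pos: [0.4375, -0.3684, 0.0403]
tcp_rot: [-0.0, 0.5, 0.866, 0.0]
ft_force: [-0.5, 0.3, -1.6]
gripper_width: 0.443
```

{"api": "move_arm", "payload": {"plan": [{"translation": [0, 0, 0.001], "rot": [0, 0, 0], "hand": 0.04}, {"translation": [0, 0, 0.001], "rot": [0, 0, 0], "hand": 0.048}, {"translation": [0, 0, 0.001], "rot": [0, 0, 0], "hand": 0.056}, {"translation": [0, 0, 0.001], "rot": [0, 0, 0], "hand": 0.062}, {"translation": [0, 0, 0.001], "rot": [0, 0, 0], "hand": 0.062}]}}

```text
clock: 18.08
eef_pos: [0.4376, -0.3684, 0.0393]
tcp_rot: [-0.0, 0.5, 0.866, 0.0]
ft_force: [-0.7, -0.5, -0.1]
gripper_width: 0.725
```

{"api": "move_arm", "payload": {"plan": [{"translation": [0, 0, -0.01], "rot": [0, 0, 0], "hand": 0.062}, {"translation": [0, 0, -0.04], "rot": [0, 0, 0], "hand": 0.062}, {"translation": [0, 0, -0.09], "rot": [0, 0, 0], "hand": 0.062}, {"translation": [0, 0, -0.14], "rot": [0, 0, 0], "hand": 0.062}, {"translation": [0, 0, -0.16], "rot": [0, 0, 0], "hand": 0.062}]}}

```text
clock: 18.7
eef_pos: [0.4387, -0.3696, 0.2037]
tcp_rot: [0.003, 0.5, 0.866, -0.0]
ft_force: [0.4, -0.6, 0.4]
gripper_width: 0.724
```

Run:
```python
from h import *
m,im,d=grab('wrist','w14');plan([.437,-.37,.046],120)
uv,P=cloud(m,d);k=(np.hypot(P[:,0]-.437,P[:,1]+.37)<.07)&(im[uv[:,1],uv[:,0]].max(1)<100)&(P[:,2]<.1); print('conn',P[k].mean(0),np.percentile(P[k],[1,99],axis=0))
m,im,d=grab('scene','s14')
```

```text
clock 18.75 eef [ 0.4392 -0.37    0.2053] yaw 120.05 tr [0.0025, -0.0025, 0.1593] rot [0.0035, 0.0082, 0.0008] F [ 1.57 -1.39  1.63] w 0.0618
conn [ 0.440145   -0.3622472   0.05078395] [[ 0.4124416  -0.38975994  0.01041297]
 [ 0.46424946 -0.33728936  0.05535441]]
```

View pics/w14.png

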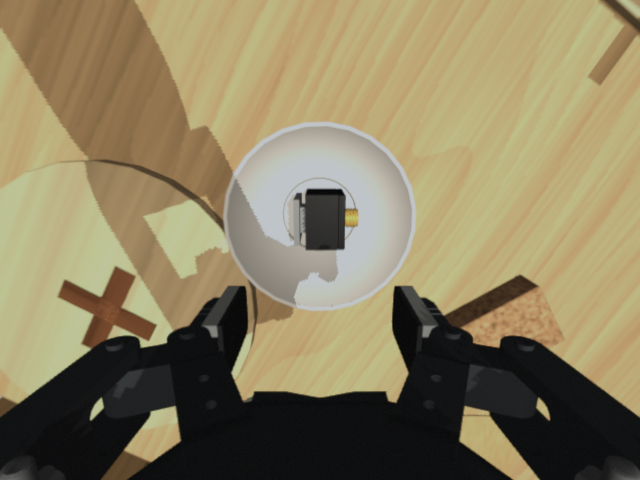

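View pics/s14.png

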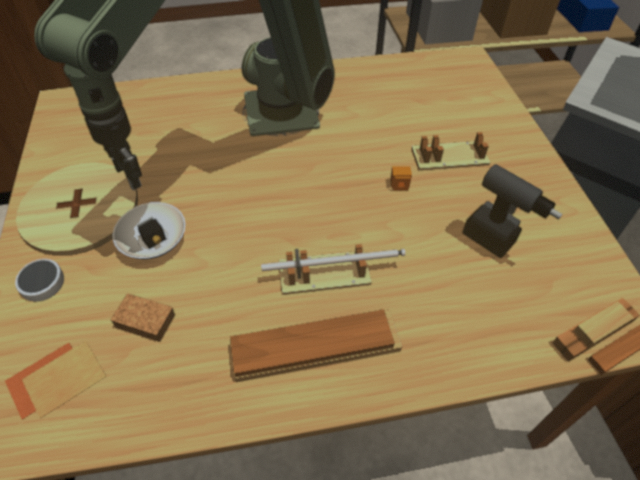

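The connector lies in the centre of the bowl, at wrist pixel (325,218). Before handing in I'll check the tube against its earlier position.

Run:
```python
from h import *
A=load('s7');B=load('s14')
def f(L):
    m,im,d=L; uv,P=cloud(m,d); O=np.array([.6056,.0182]);u=np.array([.0454,.999]);n=np.array([.999,-.0454])
    t=(P[:,:2]-O)@u; l=(P[:,:2]-O)@n
    k=(abs(l)<.02)&(t>-.03)&(t<.06)&(P[:,2]>.04); k2=(abs(l)<.02)&(t>.095)&(t<.13)&(P[:,2]>.04)
    c=(abs(l)<.03)&(abs(t+.06)<.02)&(P[:,2]>.064)
    return l[k].mean(),P[k,2].max(),l[k2].mean(),P[k2,2].max(),c.sum(),t[c].mean(),P[c,2].max()
print(np.round(f(A),4));print(np.round(f(B),4))
im=B[1];cv2.imwrite('pics/s14c.png',cv2.resize(im[210:310,240:440],None,fx=4,fy=4,interpolation=2))
```

```text
[ 5.500e-03  5.778e-01  2.000e-03  6.310e-02  8.200e+01 -6.180e-02
  7.950e-02]
[ 1.80e-03  6.41e-02  1.90e-03  6.29e-02  8.00e+01 -6.17e-02  7.80e-02]
```

View pics/s14c.png

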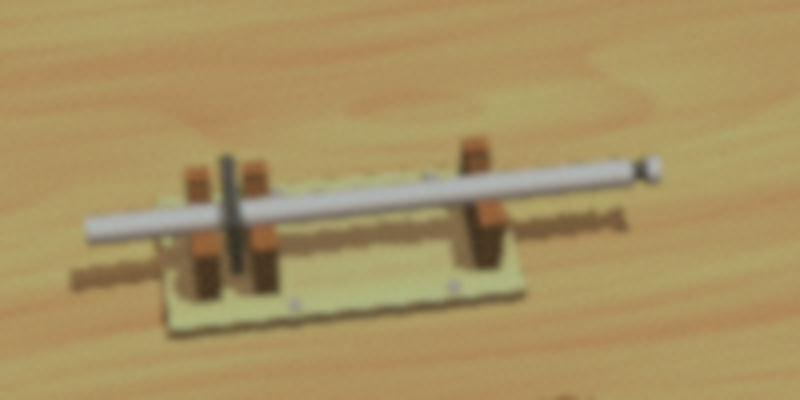

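The tube is level in the notches, with the collar between the close-set blocks at crop (231,215). Its position along the cradle matches the earlier reading to within 0.1 mm. I'm handing the job in.

```bash
python3 -c "
from rig import bot
print(bot.finish_job())"
```

```text
the job is handed in; nothing more can be done
None
```

I laid the tube in the far cradle with its collar in the gap and let go. I then pinched the release ring in, pulled the connector straight off along the tube axis, and released it in the white bowl. I handed the job in at about 19 s of the 67 s allowed; `finish_job()` gives no verdict.

**Last checks:**
- **Tube:** it lies level in all the notches with the collar between the two close-set blocks. The collar measured 62 mm from the cradle centre along the notches, against 60 mm nominal, and it moved only about 0.1 mm during the pull. Sideways, the scene camera read about 2 mm off the cradle axis (limit 4 mm). The wrist camera had put the seated tube within about 0.1 mm of that axis, so I take the 2 mm as camera offset.
- **Connector:** it rests on the floor of the upright bowl, within about 10 mm of the centre.
- **Ring and pull:** the opening read 37.7 to 38.4 mm through the pull and carry. That matches a fully pressed ring, since the reading runs about 2 mm low. Forces at the end of each move stayed around 1 N during the pull.
- **Other objects:** the drill, boards and sanding block look unmoved in the final scene picture. I did not measure them.
- **Arm:** it ended about 0.2 m above the bench and touches nothing.

**Disagreements:** early tube positions from the top and wrist cameras differed by a few millimetres, so I relied on the wrist camera and on the tube centring itself in the grip. While seating the tube it pressed with about 13 N upward and 5 N sideways on the wrist, and I backed off 1 mm before letting go.

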